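# Free the slewed tealight tin from the altar bin and click the bin shut

### The arm

A 6-joint arm with a two-finger parallel gripper is mounted at the origin on the work surface. World frame = base frame: x ahead of the robot, y to its left, z up, the work surface at z = 0. Lengths are in mm, angles in rad, forces in N, time in s.
With the tool pointing down it reaches from about 375 to 925 mm from the base axis. Payload 5.7 kg.
Tool frame: the origin (TCP) lies at the centre of the arm's flange, where the gripper is bolted on; the fingertips stand 173 mm ahead of it and the grasp point (between the pads) lies 155 mm ahead of it; x points along the fingers, y is the direction in which the jaws open and shut, and the axes are right-handed (so a half turn about x gives the same grasp; the last joint's range is limited). The gripper opens to 85 mm and grips with 20 to 120 N. Pads are 22 mm wide; open, the fingers measure 114 mm over their backs; the gripper's body (76 mm by 85 mm) begins 54 mm behind the grasp point. The pads swing forward as they close: fully open they stand 13 mm farther back than shut.
Start: joints at [1.102, 0.359, 1.51, -0, 1.272, -0.115], TCP at [207.879, 562.825, 404.667] pointing down, gripper open.
Joint ranges: [-2.97, 2.97], [-1.01, 2.36], [0.21, 2.38], [-0.96, 4.11], [0.2, 2.71], [-2.98, 2.98]. Speed limits (rad/s): [2.39, 2.39, 3.14, 3.14, 3.14, 3.14].

### API

Orientations are given as a unit quaternion [w, x, y, z].
In Python, from workcell import manip gives the robot as it stands.
- The arm moves only by the tool carry_out, never from a script. Its argument "rows" is a list that holds one entry, the list of rows, each a list of 7 numbers: the shift along the tool's x, y, z as a fraction of full scale, then the turn, a rotation vector about the tool's x, y, z as a fraction of full scale, then the opening, from -1 (shut) to 1 (fully open). In form: [[[tx, ty, tz, wx, wy, wz, claw], ...]]. A call has 1 to 8 rows; each row shifts and turns the pose as measured when the row begins, along the tool's axes as they then stand; what a row does not reach is not made up. Full scale, the value 1, is 0.025 m for a shift and 0.1 rad for a turn. A row lasts 1/10 s, in which the tool goes at most 50 mm and 8.59 degrees, less where a joint would pass 70% of its speed; a pose out of reach is approached as far as the arm can. A call with a number of a shift or a turn outside -1 to 1 is refused whole. A call with a gripper value outside its range is refused whole. The fingers move at their own pace and stop on an object; the grip force is fixed at half the most. Time passes only in rows, so rows that do not move let the fingers close. It gives the time, the measured TCP pose, the force and the opening at its end, in the units of the state.
- manip.sense(): the state, without advancing time (a new reading comes with each control period).
- manip.capture(name): name is "scene" or "top" or "wrist"; returns a dict with "color" (400x640x3 uint8, red, green, blue), "K" (3x3 intrinsics, pixels), "pose" (4x4, takes a point from camera to world coordinates). Camera axes: x right, y down, z forward; pixel columns grow to the right and rows downward; lengths in mm; the calibration is good to about 2 mm. The wrist camera is an equidistant fisheye: a pixel r from the principal point sees the ray r / f radians off the axis. A picture is of the moment at which its call begins. There is no depth.
- manip.job_done(): hands the job in, once; it reports no verdict.
The state is a dict: "clock": time; "joints": joint angles; "joint_velocities": joint speeds; "tau": joint torques, N m; "position": TCP position; "eef_rot": TCP orientation; "wrist_force": force on the tool from outside, world axes, zero at the start; "ft_torque": the same for the moment, N m; "gripper_width": finger opening in mm.
Only numpy, scipy, OpenCV 4.12 (cv2) and the standard library are available. Lean on these libraries where they do the work, as an engineer would, in place of code of your own. Each camera call takes 0.05 s, during which the arm holds its last target.

### The job

The long steel tealight tin has slewed round diagonally in the open bin under the altar step and its corners are caught under the bin's in-turned rims. Turn it square with the bin while it is still down inside so that the corners come free, without wrenching it, lift it straight out by its handle, and stand it on the step between the front edge and the wide incense bowl, centred on the bowl, parallel to the edge and not overhanging. Then push the bin home just until its catch clicks, without ramming it, and leave everything else standing where it is.

Things in the scene. Friction and masses are not known exactly. Their poses are not given: they have to be found in the camera images.
- tin: Open steel tin with four tealights, 160 mm long (its y) x 60 mm wide (x), walls 36 mm high, 0.26 to 0.49 kg. A fixed handle bar, 10 mm wide (x), 154 mm long (y), runs above its middle from 68 to 80 mm over the underside on a thin strap at each end; under the bar nothing between the straps is above 25 mm. Origin: centre of the underside, z up.
- bin (a joint): How far the bin is pulled out along the step's -x, in m: 0 = shut at its stop, 0.135 = fully out; starts 0.11 out. Slides with about 2.5 N friction. Near home a sprung roller catch resists: the push peaks at about 10 to 13 N at about 13 mm open; past about 5 mm open the catch pulls the bin home and holds it.
- bin_floor (a point): On the floor, middle of the white plastic bin's main compartment; moves with the bin. x: into the step (closing), y: left, z up. Compartment 130 mm deep (x), 210 wide (y). Front and back rims turn in 25 mm at 40 to 44 mm above the floor: mouth x = -40 to +40 mm; under them the tin can rise 4 mm. Ends and the divider (y = -107 mm, spare candles beyond) are 44 mm high.
- bin_pull (a point): Front edge of the bin's pull ledge, at its middle; moves with the bin, axes as bin_floor. The ledge is 100 mm wide (y), 8 mm thick and sticks out 10 mm (-x) from the flat front panel, 284 mm wide, top 4 mm above this point, foot 72 mm below. With the bin shut the ledge's edge is 20 mm in front of the step's edge and 36 mm below the step's top.
- step_edge (a point): Middle of the front top edge of the altar step, a dark pine riser on the table, 560 mm wide (y), 270 mm deep (x), top 120 mm above the table, the board 25 mm thick. x points back from the edge along its depth, y to the left along the edge, z up. The bin slides out below this edge.
- bowl: Wide three-footed glazed incense bowl filled with hard ash, 110 mm across, 85 mm high, standing on the step. Origin: centre of its underside; its x and y axes are parallel to those of step_edge. It may be at the left, middle or right of the back row.
- vase: White porcelain vase, 82 mm across, 185 mm high, standing in the back row of the step. Fragile bystander. Origin: centre of the underside.
- candlestick: Brass candlestick, foot 72 mm across, 150 mm high, in the back row of the step. Bystander. Origin: centre of the underside.
- cup: White porcelain offering cup, 64 mm across, 55 mm high, on the table to one side of the bin. Bystander. Origin: centre of the underside.
- canister: Steel tea canister, 68 mm across, 100 mm high, on the table to the other side of the bin. Bystander. Origin: centre of the underside.

How it is judged:
By the outcome, as a careful person would: the job done as asked, in the order asked, and still so for the second after the job is handed in, with the robot touching nothing.
It also fails if it takes over 67 s, if anything falls off the work surface, if the arm or the gripper's body presses on something with over 40 N, if the wrist force passes 120 N, or if a joint passes its speed limit or range.

## Working session

There is one attempt and no reset: what is moved stays moved. The work goes in short steps, Python scripts to look and compute and a tool call to move; the robot and the scene stay as the last step left them, time stands still between calls to the robot, and variables do not carry over. Pictures are saved under pics/ and viewed, and the job is handed in when it is done.

Besides the shell and the picture viewer there is one more tool, called after ">>>" by a JSON object that holds its "op" and its "data", one argument or row to a line. carry_out: Moves the arm, as the interface text tells. Shift numbers are shares of 0.025 m and turn numbers shares of 0.1 rad, none past 1 either way. Its arguments: {"type":"object","properties":{"rows":{"type":"array","items":{"type":"array","items":{"type":"array","items":{"type":"number"}}}}},"required":["rows"]}

```bash
ls; mkdir -p pics; python3 - <<'E'
from workcell import manip
import cv2,numpy as np
print(manip.sense())
for n in ("scene","top","wrist"):
    c=manip.capture(n); cv2.imwrite(f"pics/{n}0.png",c["color"][:,:,::-1]); print(n,np.round(c["K"],1).tolist(),np.round(c["pose"],3).tolist())
E
```

```text
pics
{'clock': 0.0, 'joints': array([ 1.10190660e+00,  3.59507699e-01,  1.51138866e+00,  1.36280102e-05,
        1.27252266e+00, -1.15125313e-01]), 'joint_velocities': array([-0.00025319, -0.00023639, -0.00074423, -0.00046542,  0.00074608,
        0.0015876 ]), 'tau': array([-1.09828218e-04, -5.27639186e+01, -2.78615570e+01, -1.00704808e-04,
        1.30365451e-02,  2.41618459e-06]), 'position': array([207.72049484, 562.52737214, 403.86835814]), 'eef_rot': array([ 0.69588302,  0.12380771,  0.69626361, -0.12504182]), 'wrist_force': array([-0.16038292, -0.47565459,  0.12681989]), 'ft_torque': array([0.03975423, 0.04505982, 0.00091848]), 'gripper_width': 85.34350564580706}
scene [[416.0, 0.0, 316.6], [0.0, 416.0, 197.9], [0.0, 0.0, 1.0]] [[-0.714, 0.567, -0.412, 1033.583], [0.7, 0.582, -0.413, 438.655], [0.005, -0.584, -0.812, 911.625], [0.0, 0.0, 0.0, 1.0]]
top [[415.0, 0.0, 322.5], [0.0, 415.0, 199.8], [0.0, 0.0, 1.0]] [[0.023, -0.988, 0.15, 476.936], [-1.0, -0.026, -0.016, 15.333], [0.02, -0.15, -0.989, 928.633], [0.0, 0.0, 0.0, 1.0]]
wrist [[309.7, 0.0, 319.3], [0.0, 309.7, 206.3], [0.0, 0.0, 1.0]] [[0.346, 0.906, 0.243, 145.176], [0.938, -0.334, -0.091, 583.33], [-0.001, 0.259, -0.966, 373.729], [0.0, 0.0, 0.0, 1.0]]
```

View pics/scene0.png

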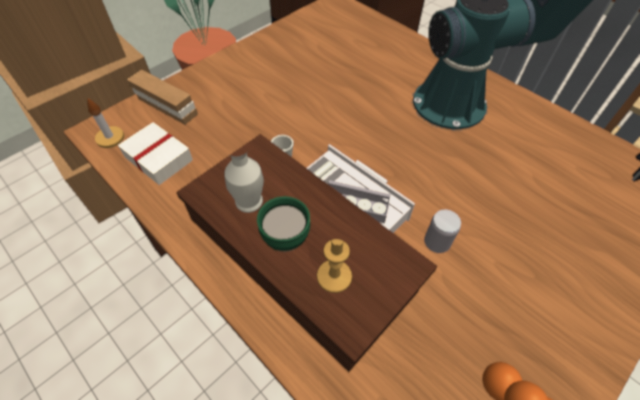

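View pics/top0.png

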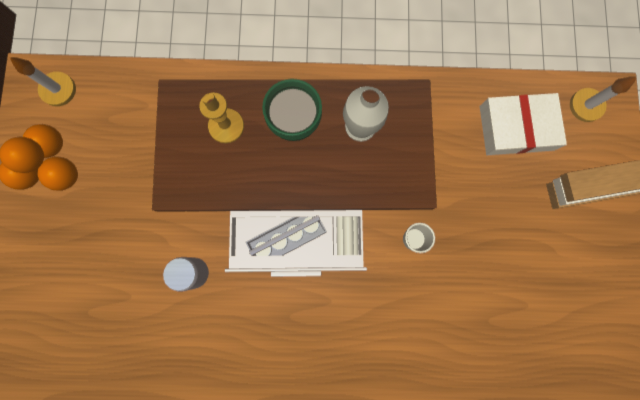

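View pics/wrist0.png

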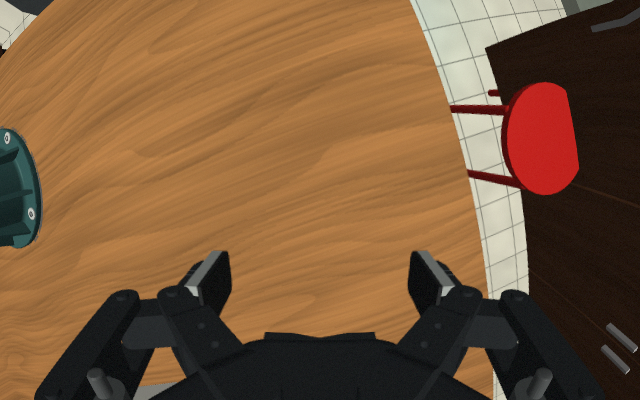

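```bash
python3 - <<'E'
import cv2
a=cv2.imread("pics/top0.png")
cv2.imwrite("pics/topz.png",cv2.resize(a[200:285,215:375],None,fx=5,fy=5,interpolation=cv2.INTER_CUBIC))
cv2.imwrite("pics/topz2.png",cv2.resize(a[70:220,145:445],None,fx=2.6,fy=2.6,interpolation=cv2.INTER_CUBIC))
E
```

```text
(no output)
```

View pics/topz.png

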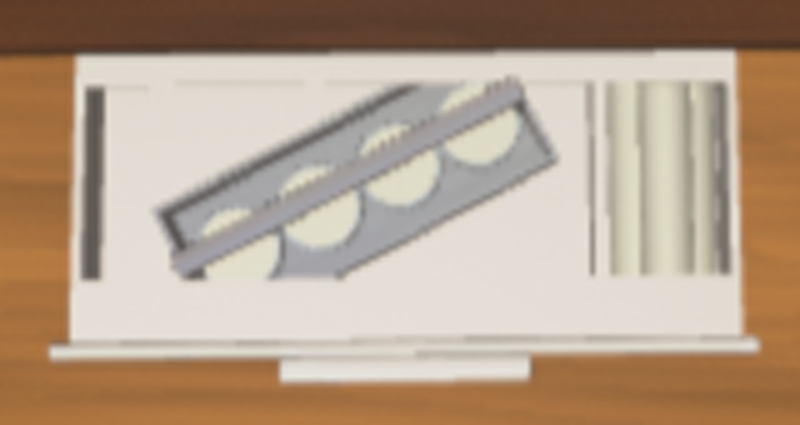

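View pics/topz2.png

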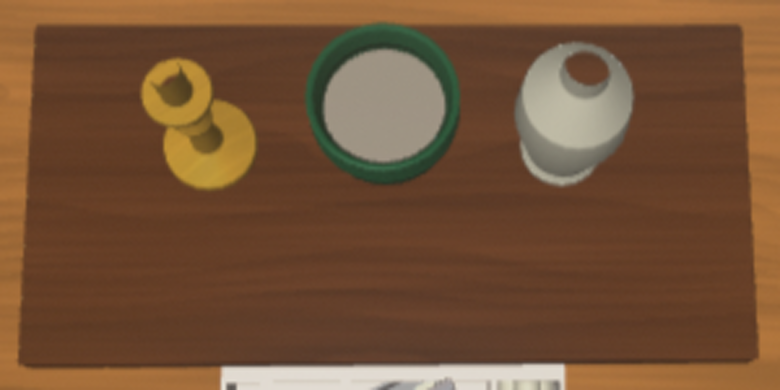

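```bash
cat > h.py <<'E'
import numpy as np
CAM={}
def setc(n,c): CAM[n]=(np.array(c["K"]),np.array(c["pose"]))
def load():
    import pickle; CAM.update(pickle.load(open("cams.pkl","rb")))
def ray(n,u,v):
    K,P=CAM[n]; d=P[:3,:3]@np.array([(u-K[0,2])/K[0,0],(v-K[1,2])/K[1,1],1]); return P[:3,3],d
def onz(n,u,v,z):
    o,d=ray(n,u,v); return o+d*(z-o[2])/d[2]
def fray(u,v,K,P):
    x,y=u-K[0,2],v-K[1,2]; r=np.hypot(x,y); t=r/K[0,0]; s=np.sin(t)/max(r,1e-9)
    return P[:3,3],P[:3,:3]@np.array([x*s,y*s,np.cos(t)])
def fproj(p,K,P):
    q=P[:3,:3].T@(np.array(p)-P[:3,3]); t=np.arctan2(np.hypot(q[0],q[1]),q[2]); a=np.arctan2(q[1],q[0]); return K[0,2]+K[0,0]*t*np.cos(a),K[1,2]+K[1,1]*t*np.sin(a)
def tri(rs):
    A=0;b=0
    for o,d in rs:
        d=d/np.linalg.norm(d); M=np.eye(3)-np.outer(d,d); A=A+M;b=b+M@o
    return np.linalg.solve(A,b)
E
python3 - <<'E'
from workcell import manip
import pickle,cv2
d={n:(lambda c:(c["K"],c["pose"]))(manip.capture(n)) for n in("scene","top")}
pickle.dump(d,open("cams.pkl","wb"))
from h import *; load()
np.set_printoptions(precision=1,suppress=True)
c2=lambda u,v:(u/2.6+145-.3,v/2.6+70-.3)
c1=lambda u,v:(u/5+215-.4,v/5+200-.4)
L=onz("top",*c2(20,366),120);R=onz("top",*c2(757,358),120)
BL=onz("top",*c2(37,25),120);BR=onz("top",*c2(741,25),120)
print("step",L,R,BL,BR,np.linalg.norm(L-R),np.linalg.norm(L-BL))
print("bowl rim", onz("top",*c2(383,103),205), "w", onz("top",*c2(306,103),205)-onz("top",*c2(460,103),205))
print("ledge",[onz("top",*c1(*p),88) for p in((280,382),(530,380))])
print("panel",[onz("top",*c1(*p),88) for p in((50,352),(760,346))])
for z in(85,95,105,110): 
  a=onz("top",*c1(178,262),z);b=onz("top",*c1(518,88),z);print(z,a,b,np.linalg.norm(a-b))
for z in(55,65,75,88):
  print(z,[onz("top",*c1(*p),z) for p in((590,180),(90,180),(340,278),(340,82))])
a=cv2.imread("pics/scene0.png")
cv2.imwrite("pics/scz.png",cv2.resize(a[140:240,295:420],None,fx=6,fy=6,interpolation=cv2.INTER_CUBIC))
E
```

```text
step [570.  332.7 120. ] [ 590.2 -222.5  120. ] [840. 342. 120.] [ 857.9 -214.5  120. ] 555.5185994135063 270.1843626358602
bowl rim [751.9  62.7 205. ] w [ -3.3 107.7  -0. ]
ledge [array([448.5, 101.1,  88. ]), array([451.5,   1.7,  88. ])]
panel [array([458.2, 192.9,  88. ]), array([467. , -90.1,  88. ])]
85 [495.  144.3  85. ] [568.7   9.3  85. ] 153.82795037191678
95 [494.8 142.8  95. ] [567.6   9.4  95. ] 152.00455071389106
105 [494.6 141.3 105. ] [566.6   9.5 105. ] 150.18115105586534
110 [494.5 140.5 110. ] [566.    9.5 110. ] 149.2694512268525
55 [array([533.9, -22.1,  55. ]), array([528.8, 187.3,  55. ]), array([490.6,  81.3,  55. ]), array([572.7,  84.4,  55. ])]
65 [array([533.2, -21.7,  65. ]), array([528.2, 185.3,  65. ]), array([490.4,  80.6,  65. ]), array([571.6,  83.6,  65. ])]
75 [array([532.6, -21.3,  75. ]), array([527.6, 183.3,  75. ]), array([490.3,  79.8,  75. ]), array([570.5,  82.8,  75. ])]
88 [array([531.7, -20.7,  88. ]), array([526.9, 180.8,  88. ]), array([490.1,  78.8,  88. ]), array([569. ,  81.8,  88. ])]
```

View pics/scz.png

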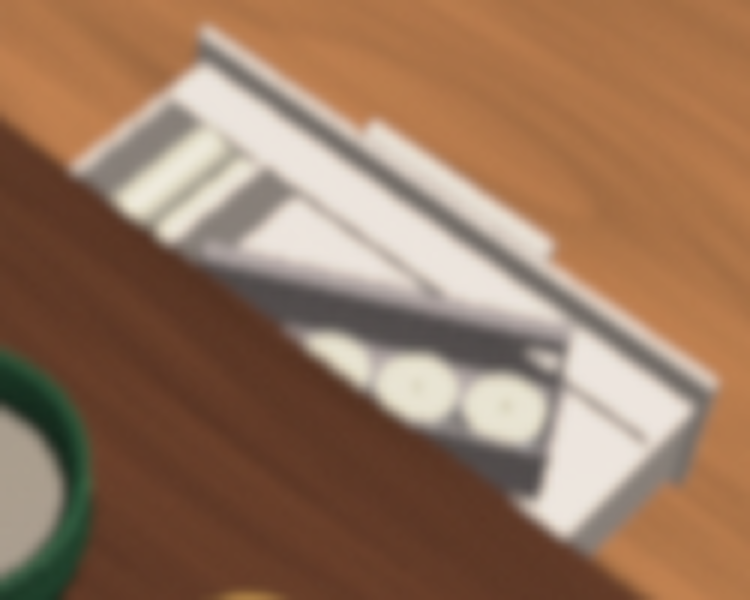

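```bash
python3 - <<'E'
from h import *; load()
np.set_printoptions(precision=1,suppress=True)
c1=lambda u,v:(u/5+215-.4,v/5+200-.4)
s=lambda u,v:(u/6+295-.4,v/6+140-.4)
for n,t,q in (("barL",(178,258),(568,325)),("lipL",(102,279),(645,440)),("lipR",(592,275),(285,185)),("panL",(50,347),(718,383)),("panR",(760,340),(205,28)),("ledL",(280,382),(552,244)),("ledR",(530,380),(375,122))):
  o=[ray("top",*c1(*t)),ray("scene",*s(*q))]; p=tri(o)
  print(n,p,[np.linalg.norm(np.cross(p-a,d/np.linalg.norm(d))) for a,d in o])
E
```

```text
barL [495.  141.9 110.3] [np.float64(1.6655236790152277), np.float64(1.6655236790151964)]
lipL [485.7 181.9  61. ] [np.float64(3.5720676606590334), np.float64(3.5720676606590667)]
lipR [490.8 -19.   55.6] [np.float64(5.807385789541449), np.float64(5.8073857895414625)]
panL [459.1 194.5  87.9] [np.float64(1.7785712289463376), np.float64(1.778571228946371)]
panR [467.8 -88.3  85.8] [np.float64(2.5917886625105058), np.float64(2.5917886625104245)]
ledL [448.4 101.5  84.1] [np.float64(0.03846786571101511), np.float64(0.038467865711003274)]
ledR [450.9   2.2  82.3] [np.float64(0.7950122177899297), np.float64(0.7950122177899249)]
```

```bash
cat >> h.py <<'E'
from scipy.spatial.transform import Rotation as Rot
def pose(s):
    q=s["eef_rot"]; return np.array(s["position"]),Rot.from_quat([q[1],q[2],q[3],q[0]]).as_matrix()
def plan(s,target,jawyaw=None):
    """total shift in tool axes (mm) and turn needed to get TCP to target with tool down and tool y at jawyaw (mod pi)"""
    p,R=pose(s); d=R.T@(np.array(target)-p)
    cur=np.arctan2(R[1,1],R[0,1])
    if jawyaw is None: jawyaw=cur
    dy=(jawyaw-cur+np.pi/2)%np.pi-np.pi/2; yw=cur+dy
    x=np.array([0,0,-1.]);y=np.array([np.cos(yw),np.sin(yw),0]);z=np.cross(x,y)
    rv=Rot.from_matrix(R.T@np.c_[x,y,z]).as_rotvec()
    return d/25,rv/0.1,cur,dy
E
python3 - <<'E'
from workcell import manip
from h import *
np.set_printoptions(precision=3,suppress=True)
s=manip.sense(); p,R=pose(s);print(s["clock"],p,R)
print(plan(s,[531,75,404],0.499))
K,P=[np.array(x) for x in (lambda c:(c["K"],c["pose"]))(manip.capture("wrist"))]
print("cam in tool",R.T@(P[:3,3]-p),R.T@P[:3,:3])
E
```

```text
0.25 [207.797 562.686 404.264] [[-0.     0.346  0.938]
 [-0.001  0.938 -0.346]
 [-1.    -0.001 -0.   ]]
(array([  0.02 , -13.82 ,  18.886]), array([7.18 , 0.002, 0.01 ]), np.float64(1.2169875644603476), np.float64(-0.7179875644603476))
cam in tool [ 30.212  -2.118 -65.868] [[-0.001 -0.259  0.966]
 [ 1.     0.     0.001]
 [-0.001  0.966  0.259]]
```

>>> {"op": "carry_out", "data": {
  "rows": [
    [[0,0,0,0.9,0,0,-0.3],[0,0,0,0.9,0,0,-0.3],[0,0,0,0.9,0,0,-0.3],[0,0,0,0.9,0,0,-0.3],[0,0,0,0.9,0,0,-0.3],[0,0,0,0.9,0,0,-0.3],[0,0,0,0.9,0,0,-0.3],[0,0,0,0.9,0,0,-0.3]]
  ]
}}

```text
clock: 1.1
position: [207.7, 562.4, 403.6]
eef_rot: [0.603, 0.369, 0.602, -0.371]
wrist_force: [-0.7, -0.3, 0.7]
gripper_width: 29.9
```

```bash
cat > pl.py <<'E'
import sys
from workcell import manip
from h import *
np.set_printoptions(precision=3,suppress=True)
s=manip.sense(); a=[float(x) for x in sys.argv[1:]]
print(s["clock"],s["position"],s["gripper_width"],s["wrist_force"],s["joints"])
print(*plan(s,a[:3],a[3] if len(a)>3 else None))
E
python3 pl.py 531 75 404 0.499
```

```text
1.1 [207.653 562.384 403.601] 29.90161557452689 [-0.712 -0.315  0.669] [1.102 0.36  1.512 0.    1.272 0.633]
[ 0.011  2.724 23.236] [-0.299  0.014  0.02 ] 0.46906562032097077 0.029934379679029233
```

>>> {"op": "carry_out", "data": {
  "rows": [
    [[0,0.12,1,-0.04,0,0,-0.3],[0,0.12,1,-0.04,0,0,-0.3],[0,0.12,1,-0.04,0,0,-0.3],[0,0.12,1,-0.04,0,0,-0.3],[0,0.12,1,-0.04,0,0,-0.3],[0,0.12,1,-0.04,0,0,-0.3],[0,0.12,1,-0.04,0,0,-0.3],[0,0.12,1,0,0,0,-0.3]]
  ]
}}

```text
clock: 1.9
position: [323.6, 392.9, 403.3]
eef_rot: [0.608, 0.36, 0.609, -0.361]
wrist_force: [0.4, -1.0, 0.5]
gripper_width: 29.4
```

>>> {"op": "carry_out", "data": {
  "rows": [
    [[0,0.12,1,0,0,0,-0.3],[0,0.12,1,0,0,0,-0.3],[0,0.12,1,0,0,0,-0.3],[0,0.12,1,0,0,0,-0.3],[0,0.12,1,0,0,0,-0.3],[0,0.12,1,0,0,0,-0.3],[0,0.12,1,0,0,0,-0.3],[0,0.12,1,0,0,0,-0.3]]
  ]
}}

```text
clock: 2.7
position: [444.5, 221.5, 403.9]
eef_rot: [0.608, 0.361, 0.608, -0.36]
wrist_force: [1.0, 0.7, -0.1]
gripper_width: 29.9
```

```bash
python3 pl.py 531 75 404 0.499
```

```text
2.7 [444.474 221.474 403.898] 29.94104989411351 [ 1.002  0.717 -0.108] [ 0.323  0.21   1.729  0.     1.201 -0.178]
[-0.006  0.221  6.801] [ 0.021 -0.003 -0.007] 0.5010799406586874 -0.0020799406586875513
```

```bash
cat > cap.py <<'E'
import sys,pickle,cv2
from workcell import manip
n,name=sys.argv[1:3]
c=manip.capture(n); cv2.imwrite(f"pics/{name}.png",c["color"][:,:,::-1]); pickle.dump((c["K"],c["pose"]),open(f"pics/{name}.pkl","wb"))
E
python3 cap.py wrist w1
```

>>> {"op": "carry_out", "data": {
  "rows": [
    [[0,0.05,1,0,0,0,-0.3],[0,0.05,1,0,0,0,-0.3],[0,0.05,1,0,0,0,-0.3],[0,0.05,1,0,0,0,-0.3],[0,0,1,0,0,0,-0.3],[0,0,1,0,0,0,-0.3],[0,0,0.6,0,0,0,-0.3],[0,0,0,0,0,0,-0.3]]
  ]
}}

```text
clock: 3.55
position: [533.6, 70.5, 404.6]
eef_rot: [0.609, 0.362, 0.606, -0.361]
wrist_force: [0.3, 1.1, -0.2]
gripper_width: 29.8
```

```bash
python3 cap.py wrist w2; python3 pl.py 531 75 404 0.499
```

```text
3.6 [533.02   71.295 404.542] 29.967252296579208 [-0.16   0.625  0.051] [ 0.005  0.269  1.646 -0.001  1.224 -0.493]
[ 0.021 -0.    -0.169] [-0.006  0.02  -0.026] 0.49836828837455666 0.0006317116254432875
```

View pics/w1.png

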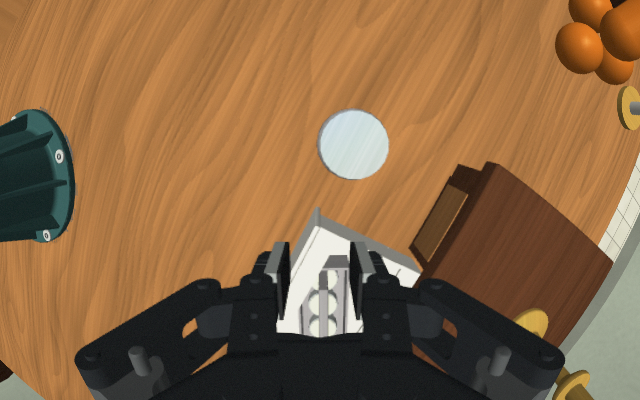

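View pics/w2.png

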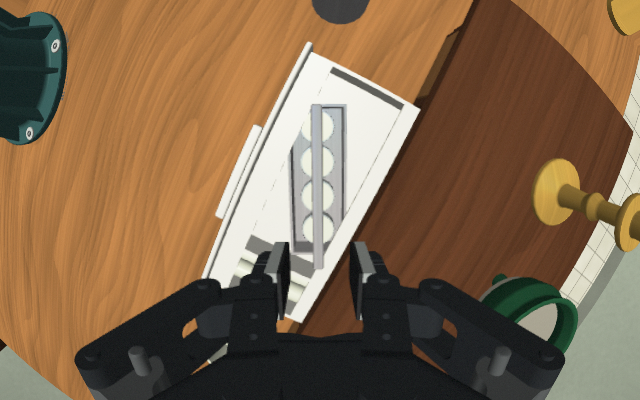

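```bash
python3 - <<'E'
import cv2
a=cv2.imread("pics/w2.png"); cv2.imwrite("pics/w2z.png",cv2.resize(a[30:290,200:430],None,fx=2.3,fy=2.3,interpolation=cv2.INTER_CUBIC))
a=cv2.imread("pics/w1.png"); cv2.imwrite("pics/w1z.png",cv2.resize(a[195:345,280:430],None,fx=4,fy=4,interpolation=cv2.INTER_CUBIC))
E
```

```text
(no output)
```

View pics/w2z.png

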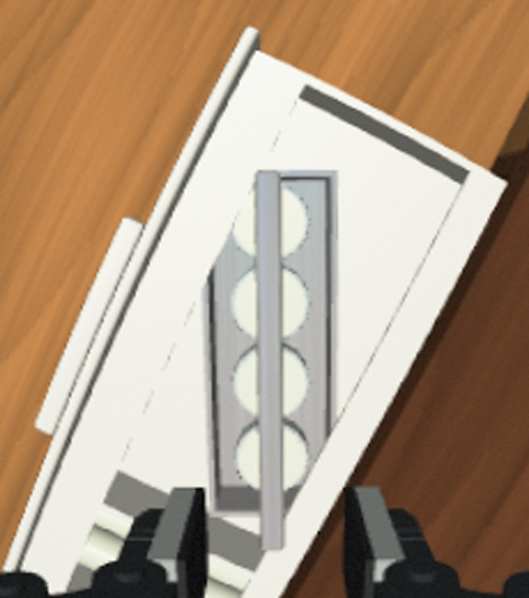

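View pics/w1z.png

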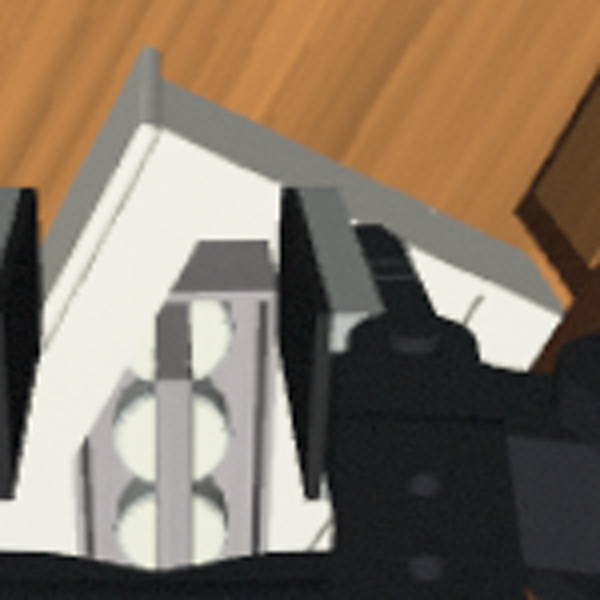

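```bash
python3 - <<'E'
from h import *; load()
import pickle
np.set_printoptions(precision=1,suppress=True)
W={n:[np.array(x) for x in pickle.load(open(f"pics/{n}.pkl","rb"))] for n in("w1","w2")}
w2=lambda u,v: fray(u/2.3+200-.3,v/2.3+30-.3,*W["w2"])
w1=lambda u,v: fray(u/4+280-.4,v/4+195-.4,*W["w1"])
top=lambda u,v:ray("top",u/5+215-.4,v/5+200-.4)
sc=lambda u,v:ray("scene",u/6+295-.4,v/6+140-.4)
def show(n,o):
  p=tri(o);print(n,p,[round(float(np.linalg.norm(np.cross(p-a,d/np.linalg.norm(d)))),1) for a,d in o])
show("barL",[w2(269,171),w1(174,378)])
show("barL3",[w2(269,171),w1(174,378),top(178,262)])
show("barR",[w2(272,548),top(518,88)])
show("panL",[w2(250,29),w1(150,48),top(50,347)])
def wz(r,z): o,d=r; return o+d*(z-o[2])/d[2]
for z in(85,90,95,100,105,110):
  a,b=wz(w2(269,171),z),wz(w2(272,548),z); print(z,a,b,np.linalg.norm(a-b),(a+b)/2,np.arctan2(a[0]-b[0],-(a[1]-b[1]))%np.pi if 0 else np.arctan2(-(a-b)[0],(a-b)[1]))
for z in(50,60,65,70,80):
  print(z,wz(w2(302,92),z),wz(w2(463,185),z),np.linalg.norm(wz(w2(302,92),z)-wz(w2(463,185),z)))
print("ledge",wz(w2(130,217),88),wz(w2(38,430),88), "panel",wz(w2(246,29),88))
print("outer rim", [wz(w2(507,183),z) for z in(60,70,80)])
E
```

```text
barL [491.5 141.  104.3] [0.2, 0.2]
barL3 [492.6 141.1 103.9] [0.9, 1.2, 2.1]
barR [565.5   9.2 107.9] [0.8, 0.8]
panL [454.  199.7  51.3] [3.7, 2.1, 5.6]
85 [491.  142.2  85. ] [570.1  -1.   85. ] 163.62779742580452 [530.5  70.6  85. ] 0.5050205229360994
90 [491.1 141.9  90. ] [568.9   1.2  90. ] 160.79902625597458 [530.   71.5  90. ] 0.5050205229360998
95 [491.3 141.6  95. ] [567.7   3.4  95. ] 157.97025508614453 [529.5  72.5  95. ] 0.5050205229360994
100 [491.5 141.3 100. ] [566.6   5.6 100. ] 155.14148391631457 [529.   73.4 100. ] 0.5050205229360991
105 [491.7 141.1 105. ] [565.4   7.8 105. ] 152.3127127464846 [528.5  74.4 105. ] 0.5050205229360997
110 [491.8 140.8 110. ] [564.2  10.  110. ] 149.48394157665456 [528.   75.4 110. ] 0.5050205229360997
50 [485.2 183.3  50. ] [569.8 183.1  50. ] 84.60676442541894
60 [485.7 181.5  60. ] [567.7 181.4  60. ] 81.99722154237585
65 [485.9 180.7  65. ] [566.6 180.5  65. ] 80.69245010085427
70 [486.2 179.8  70. ] [565.6 179.6  70. ] 79.38767865933269
80 [486.7 178.   80. ] [563.5 177.9  80. ] 76.77813577628955
ledge [450.3  99.9  88. ] [453.6  -0.3  88. ] panel [454.8 189.4  88. ]
outer rim [array([585. , 193.2,  60. ]), array([582.3, 191.1,  70. ]), array([579.6, 189. ,  80. ])]
```

```bash
python3 pl.py 529 74 252 0.505
```

```text
3.6 [533.02   71.295 404.542] 29.967252296579208 [-0.16   0.625  0.051] [ 0.005  0.269  1.646 -0.001  1.224 -0.493]
[ 6.101 -0.105 -0.184] [-0.066  0.02  -0.026] 0.49836828837455666 0.006631711625443293
```

>>> {"op": "carry_out", "data": {
  "rows": [
    [[0.8,-0.1,-0.18,-0.07,0.02,-0.03,-0.3],[1,0,0,0,0,0,-0.3],[1,0,0,0,0,0,-0.3],[1,0,0,0,0,0,-0.3],[0.8,0,0,0,0,0,-0.3],[0,0,0,0,0,0,-0.3]]
  ]
}}

```text
clock: 4.2
position: [525.4, 80.8, 287.6]
eef_rot: [0.609, 0.359, 0.61, -0.357]
wrist_force: [-0.3, 0.4, 0.6]
gripper_width: 29.7
```

```bash
python3 pl.py 529 74 252 0.505; python3 cap.py wrist w3
```

```text
4.2 [525.447  80.842 287.566] 29.705011534838082 [-0.276  0.393  0.557] [ 0.021  0.4    1.787  0.004  0.953 -0.49 ]
[ 1.422 -0.012  0.312] [ 0.04  -0.027 -0.022] 0.5089856075140864 -0.003985607514086276
```

View pics/w3.png

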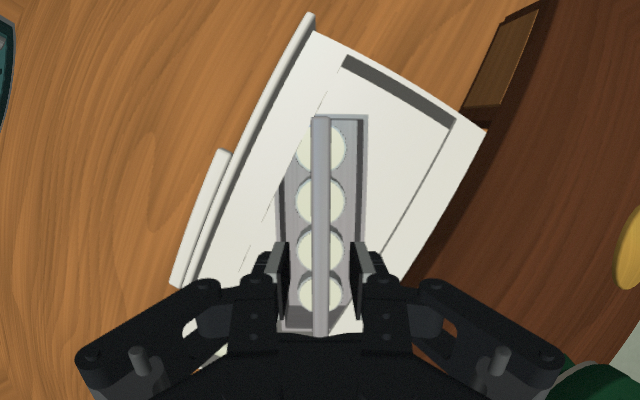

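>>> {"op": "carry_out", "data": {
  "rows": [
    [[0.7,0,0.3,0.04,-0.03,-0.02,-0.3],[0.7,0,0,0,0,0,-0.3],[0,0,0,0,0,0,-0.3]]
  ]
}}

```text
clock: 4.55
position: [530.9, 76.4, 257.0]
eef_rot: [0.612, 0.36, 0.607, -0.357]
wrist_force: [-0.6, 0.1, -0.8]
gripper_width: 29.8
```

```bash
python3 pl.py 529 74 252 0.505; python3 cap.py wrist w4
```

```text
4.55 [530.918  76.431 257.037] 29.81462613746216 [-0.602  0.094 -0.843] [ 0.014  0.449  1.806  0.001  0.88  -0.493]
[ 0.201 -0.116  0.047] [ 0.02   0.032 -0.071] 0.5069980566759738 -0.0019980566759736362
```

View pics/w4.png

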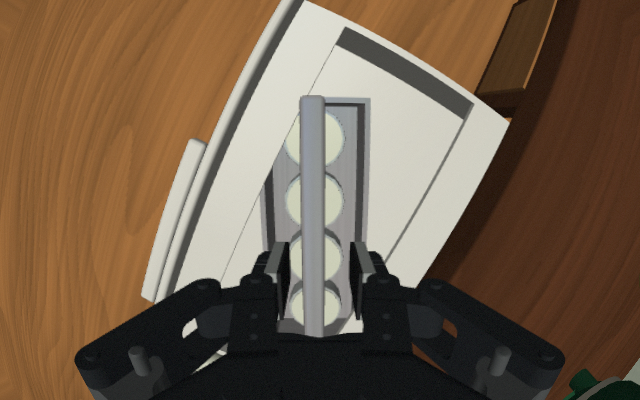

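>>> {"op": "carry_out", "data": {
  "rows": [
    [[0.18,-0.11,0,0.02,0.03,-0.07,-0.3],[0,0,0,0,0,0,-0.3]]
  ]
}}

```text
clock: 4.8
position: [529.8, 75.6, 256.0]
eef_rot: [0.611, 0.36, 0.608, -0.358]
wrist_force: [0.4, -0.3, 0.9]
gripper_width: 29.8
```

```bash
python3 pl.py 529 74 252 0.505
```

```text
4.8 [529.826  75.596 255.95 ] 29.780493458465777 [ 0.369 -0.307  0.891] [ 0.013  0.449  1.808 -0.     0.879 -0.493]
[ 0.158 -0.061  0.039] [ 0.005  0.025 -0.045] 0.5055322336071624 -0.000532233607162258
```

>>> {"op": "carry_out", "data": {
  "rows": [
    [[0.18,-0.07,0,0,0.03,-0.05,-0.3],[0,0,0,0,0,0,-0.5],[0,0,0,0,0,0,-0.7],[0,0,0,0,0,0,-1],[0,0,0,0,0,0,-1],[0,0,0,0,0,0,-1],[0,0,0,0,0,0,-1]]
  ]
}}

```text
clock: 5.5
position: [529.0, 74.8, 252.9]
eef_rot: [0.61, 0.36, 0.609, -0.359]
wrist_force: [0.3, 0.4, -0.2]
gripper_width: 8.9
```

```bash
python3 pl.py 529 74 252 0.505;python3 cap.py wrist w5
```

```text
5.5 [529.014  74.812 252.933] 8.90493612170912 [ 0.277  0.369 -0.165] [ 0.011  0.454  1.811  0.001  0.875 -0.495]
[ 0.037 -0.016  0.028] [ 0.001  0.005 -0.023] 0.5051213365913669 -0.00012133659136681629
```

View pics/w5.png

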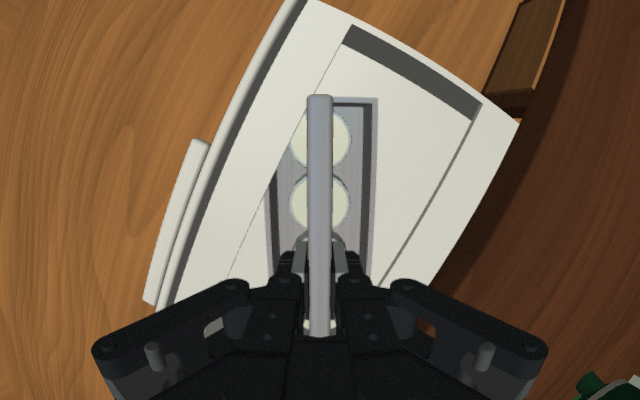

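>>> {"op": "carry_out", "data": {
  "rows": [
    [[0,0,0,0.4,0,0,-1],[0,0,0,0.4,0,0,-1],[0,0,0,0.4,0,0,-1],[0,0,0,0.4,0,0,-1]]
  ]
}}

```text
clock: 5.95
position: [528.8, 74.6, 252.9]
eef_rot: [0.578, 0.408, 0.577, -0.408]
wrist_force: [0.1, 0.1, -0.3]
gripper_width: 8.7
```

```bash
python3 pl.py 530 74 253 0.033
```

```text
5.95 [528.803  74.615 252.925] 8.684020410084203 [ 0.118  0.066 -0.256] [ 0.011  0.454  1.811 -0.     0.875 -0.33 ]
[-0.003  0.037  0.039] [ 3.078  0.004 -0.015] 0.3407834592153341 -0.3077834592153341
```

>>> {"op": "carry_out", "data": {
  "rows": [
    [[0,0.01,0,0.4,0,0,-1],[0,0.01,0,0.4,0,0,-1],[0,0.01,0,0.4,0,0,-1],[0,0.01,0,0.4,0,0,-1]]
  ]
}}

```text
clock: 6.35
position: [529.4, 74.7, 252.9]
eef_rot: [0.542, 0.454, 0.542, -0.454]
wrist_force: [0.0, -0.0, -0.4]
gripper_width: 9.0
```

```bash
python3 pl.py 530 74 253 0.033
```

```text
6.35 [529.396  74.75  252.91 ] 9.038832808068266 [ 0.03  -0.001 -0.364] [ 0.011  0.454  1.809 -0.001  0.877 -0.163]
[-0.004  0.019  0.034] [ 1.422  0.009 -0.003] 0.17518134433729152 -0.14218134433729146
```

>>> {"op": "carry_out", "data": {
  "rows": [
    [[0,0.01,0,0.4,0,0,-1],[0,0.01,0,0.4,0,0,-1],[0,0.01,0,0.4,0,0,-1],[0,0,0,0.2,0,0,-1],[0,0,0,0,0,0,-1]]
  ]
}}

```text
clock: 6.85
position: [529.9, 74.7, 252.9]
eef_rot: [0.508, 0.492, 0.507, -0.493]
wrist_force: [0.6, -0.3, -0.4]
gripper_width: 8.8
```

```bash
python3 pl.py 530 74 253 0.033; python3 cap.py wrist w6; python3 cap.py top t6; python3 - <<'E'
import cv2
a=cv2.imread("pics/t6.png"); cv2.imwrite("pics/t6z.png",cv2.resize(a[180:290,215:375],None,fx=5,fy=5,interpolation=cv2.INTER_CUBIC))
E
```

```text
6.85 [529.877  74.726 252.928] 8.81336827923524 [ 0.596 -0.349 -0.415] [ 0.012  0.455  1.808 -0.002  0.879 -0.017]
[-0.003  0.004  0.029] [-0.03   0.015  0.004] 0.030023324326041413 0.002976675673958651
```

View pics/w6.png

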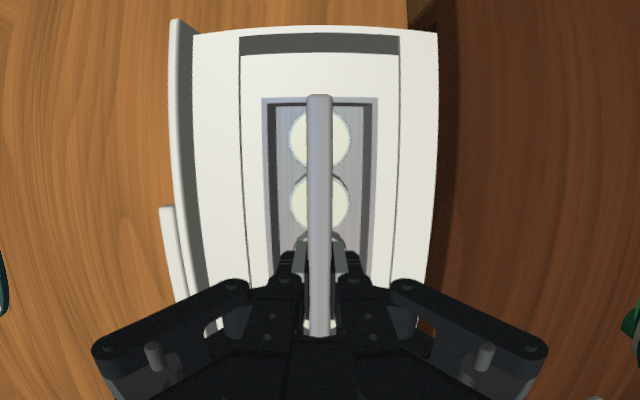

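View pics/t6z.png

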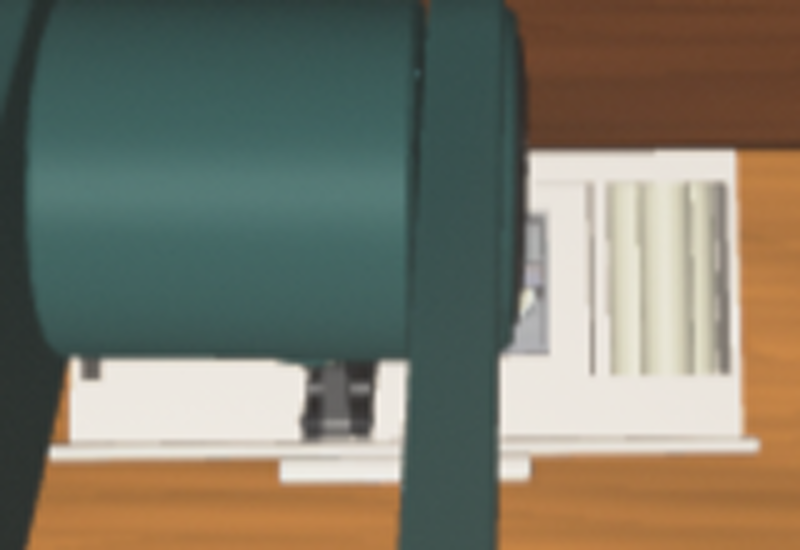

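>>> {"op": "carry_out", "data": {
  "rows": [
    [[-0.15,0,0,0,0,0,-1],[-0.2,0,0,0,0,0,-1],[-0.3,0,0,0,0,0,-1],[-0.3,0,0,0,0,0,-1]]
  ]
}}

```text
clock: 7.35
position: [528.4, 74.7, 276.5]
eef_rot: [0.507, 0.49, 0.509, -0.494]
wrist_force: [0.2, 0.2, -3.8]
gripper_width: 8.8
```

```bash
python3 pl.py 530 74.5 398 0.033; python3 cap.py wrist w7
```

```text
7.35 [528.415  74.663 276.468] 8.811530814516146 [ 0.201  0.233 -3.846] [ 0.011  0.42   1.79  -0.002  0.938 -0.019]
[-4.862  0.035  0.016] [-0.012  0.015  0.058] 0.03181234963783791 0.0011876503621621737
```

View pics/w7.png

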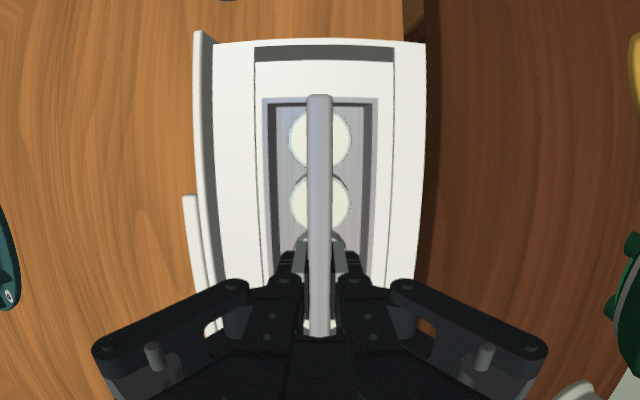

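>>> {"op": "carry_out", "data": {
  "rows": [
    [[-0.5,0.05,0,0,0,0.04,-1],[-0.7,0.03,0,0,0.01,0,-1],[-0.8,0.02,0,0,0,0,-1],[-0.8,0.02,0,0,0,0,-1],[-0.8,0,0,0,0,0,-1],[-0.8,0,0,0,0,0,-1],[-0.4,0,0,0,0,0,-1],[0,0,0,0,0,0,-1]]
  ]
}}

```text
clock: 8.2
position: [531.5, 75.0, 408.7]
eef_rot: [0.509, 0.493, 0.507, -0.491]
wrist_force: [0.3, 0.5, -3.1]
gripper_width: 9.2
```

```bash
python3 cap.py wrist w8;python3 cap.py top t8; python3 cap.py scene s8;python3 pl.py 638 58 375 0.033; python3 - <<'E'
import cv2
a=cv2.imread("pics/t8.png"); cv2.imwrite("pics/t8z.png",cv2.resize(a[70:290,145:445],None,fx=2.6,fy=2.6,interpolation=cv2.INTER_CUBIC))
E
```

```text
8.35 [530.702  74.915 406.174] 8.697699789922986 [-0.088 -0.921 -3.283] [ 0.011  0.265  1.646 -0.     1.229 -0.021]
[1.25  4.267 0.814] [-0.008  0.004 -0.007] 0.03224379692454382 0.0007562030754562077
```

View pics/t8z.png

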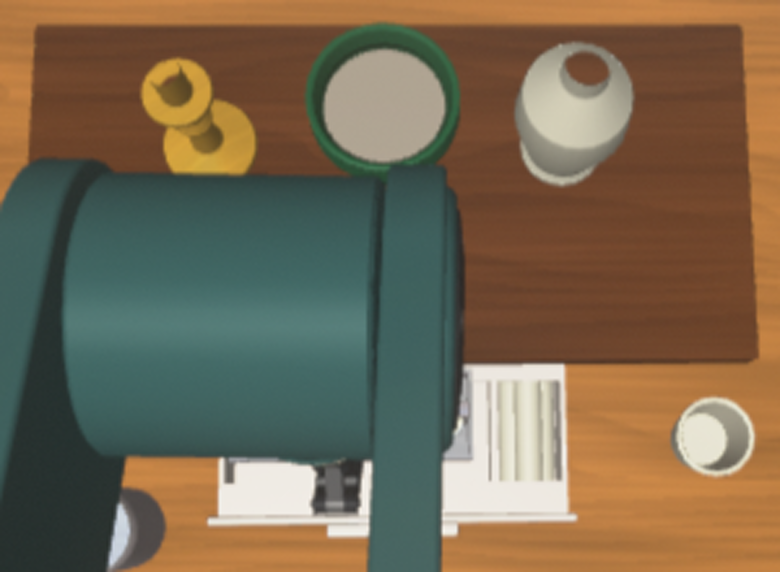

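View pics/w8.png

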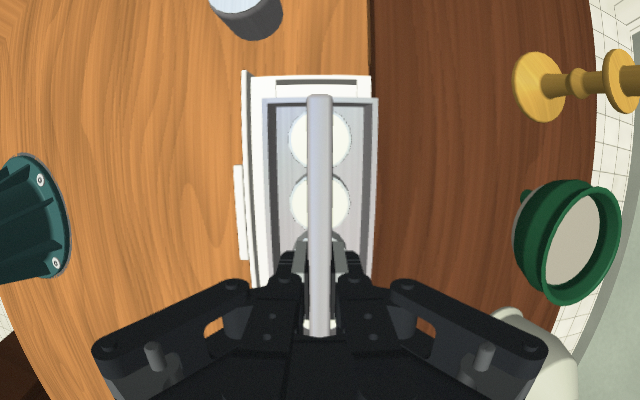

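```bash
python3 - <<'E'
from h import *; load(); import cv2,pickle
np.set_printoptions(precision=2,suppress=True)
g=cv2.GaussianBlur(cv2.imread("pics/top0.png"),(3,3),0).astype(float)
lum=g.sum(2)
def edge(c,r0,r1):
    d=np.diff(lum[r0:r1,c]); i=int(np.argmax(d)); 
    if 0<i<len(d)-1: a,b,e=d[i-1:i+2]; i+=0.5*(a-e)/(a-2*b+e)
    return r0+i+.5
pts=[onz("top",c,edge(c,200,218),120) for c in list(range(160,226,3))+list(range(370,431,3))]
pts=np.array(pts); f=np.polyfit(pts[:,1],pts[:,0],1); print("edge x=",f,"res",np.std(pts[:,0]-np.polyval(f,pts[:,1])))
def vedge(r,c0,c1,s):
    d=np.diff(lum[r,c0:c1])*s; i=int(np.argmax(d)); a,b,e=d[i-1:i+2]; return c0+i+.5+0.5*(a-e)/(a-2*b+e)
Ls=np.array([onz("top",vedge(r,140,170,-1),r,120) for r in range(95,205,5)]);Rs=np.array([onz("top",vedge(r,420,445,1),r,120) for r in range(95,205,5)])
fl=np.polyfit(Ls[:,0],Ls[:,1],1);fr=np.polyfit(Rs[:,0],Rs[:,1],1);print(fl,fr,"at580",np.polyval(fl,580),np.polyval(fr,580))
# bowl
hsv=cv2.cvtColor(cv2.imread("pics/top0.png"),cv2.COLOR_BGR2HSV)
m=cv2.inRange(hsv,(55,60,15),(95,255,255)); m[:,:250]=0;m[:,335:]=0;m[150:]=0
cs,_=cv2.findContours(m,cv2.RETR_EXTERNAL,cv2.CHAIN_APPROX_NONE); k=max(cs,key=cv2.contourArea)[:,0]
q=np.array([onz("top",u,v,205) for u,v in k]); print(len(k),q.min(0),q.max(0),(q.min(0)+q.max(0))/2)
E
python3 - <<'E'
import cv2
a=cv2.imread("pics/w8.png"); cv2.imwrite("pics/w8z.png",cv2.resize(a[40:320,490:640],None,fx=2.1,fy=2.1,interpolation=cv2.INTER_CUBIC))
E
```

```text
edge x= [ -0.03 578.93] res 0.13391988300742702
[  0.03 316.7 ] [   0.03 -244.47] at580 335.3780740373863 -224.28033551147433
167 [695.8    9.99 205.  ] [808.75 116.05 205.  ] [752.28  63.02 205.  ]
```

View pics/w8z.png

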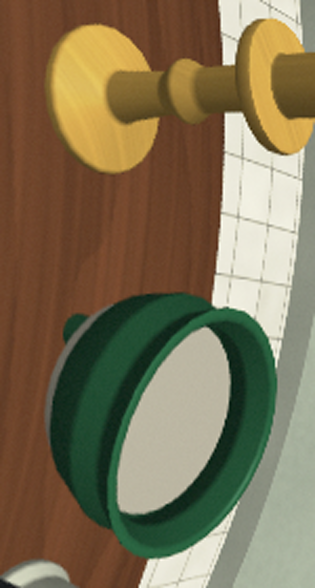

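```bash
python3 - <<'E'
from h import *; import pickle
np.set_printoptions(precision=2,suppress=True)
K,P=[np.array(x) for x in pickle.load(open("pics/w8.pkl","rb"))]
p=np.array([530.7,74.9,406.2]);R=Rot.from_euler("z",.0322).as_matrix()
for n,u,v,zz in(("barend",319.5,95.5,149),("tinUL",262.5,98,193),("tinUR",378.5,97.5,193)):
  for dz in(-3,0,3):
    o,d=fray(u,v,K,P); q=o+d*(p[2]-zz-dz-o[2])/d[2]; print(n,dz,R.T@(q-p))
E
```

```text
barend -3 [   0.45   74.98 -146.  ]
barend 0 [   0.47   75.27 -149.  ]
barend 3 [   0.49   75.56 -152.  ]
tinUL -3 [ -28.94   78.47 -190.  ]
tinUL 0 [ -29.47   78.74 -193.  ]
tinUL 3 [ -30.     79.02 -196.  ]
tinUR -3 [  31.53   78.87 -190.  ]
tinUR 0 [  32.12   79.15 -193.  ]
tinUR 3 [  32.71   79.43 -196.  ]
```

```bash
python3 pl.py 636.5 60.5 375 0.031
```

```text
8.35 [530.702  74.915 406.174] 8.697699789922986 [-0.088 -0.921 -3.283] [ 0.011  0.265  1.646 -0.     1.229 -0.021]
[1.25  4.21  0.712] [ 0.012  0.004 -0.007] 0.03224379692454382 -0.001243796924543794
```

>>> {"op": "carry_out", "data": {
  "rows": [
    [[0,0.5,0.1,0,0,0,-1],[0,0.7,0.12,0,0,0,-1],[0,0.7,0.12,0,0,0,-1],[0,0.7,0.12,0,0,0,-1],[0,0.7,0.12,0,0,0,-1],[0.2,0.5,0.1,0,0,0,-1],[0.4,0.3,0,0,0,0,-1],[0,0,0,0,0,0,-1]]
  ]
}}

```text
clock: 9.15
position: [639.8, 59.5, 379.2]
eef_rot: [0.505, 0.489, 0.511, -0.495]
wrist_force: [-0.4, -0.1, -4.5]
gripper_width: 9.0
```

```bash
python3 pl.py 636.5 60.5 375 0.031
```

```text
9.15 [639.846  59.531 379.241] 8.964933018894252 [-0.406 -0.092 -4.51 ] [-0.014  0.445  1.437 -0.001  1.273 -0.046]
[ 0.171 -0.13  -0.043] [0.009 0.003 0.131] 0.031930043625920015 -0.000930043625920085
```

>>> {"op": "carry_out", "data": {
  "rows": [
    [[0.2,-0.13,-0.04,0,0,0.13,-1],[0,0,0,0,0,0,-1]]
  ]
}}

```text
clock: 9.35
position: [635.2, 60.7, 372.1]
eef_rot: [0.507, 0.491, 0.509, -0.493]
wrist_force: [-0.2, 0.1, -3.9]
gripper_width: 8.8
```

```bash
python3 pl.py 636.5 60.5 349.5 0.031; python3 cap.py wrist w9; python3 cap.py scene s9
```

```text
9.35 [635.181  60.663 372.062] 8.82280709220903 [-0.195  0.055 -3.852] [-0.013  0.442  1.46  -0.     1.242 -0.045]
[0.902 0.056 0.008] [ 0.01  -0.     0.033] 0.032028347768256166 -0.0010283477682562214
```

View pics/w9.png

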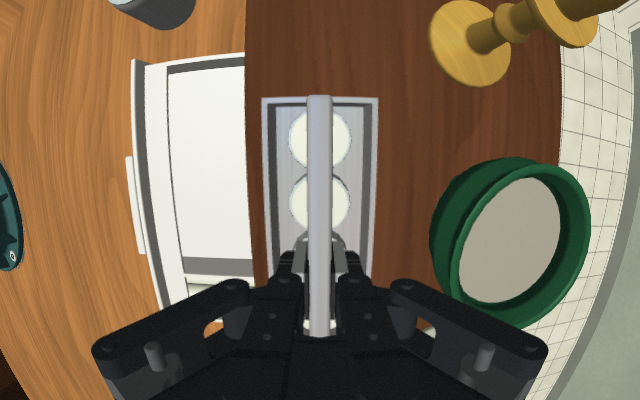

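View pics/s9.png

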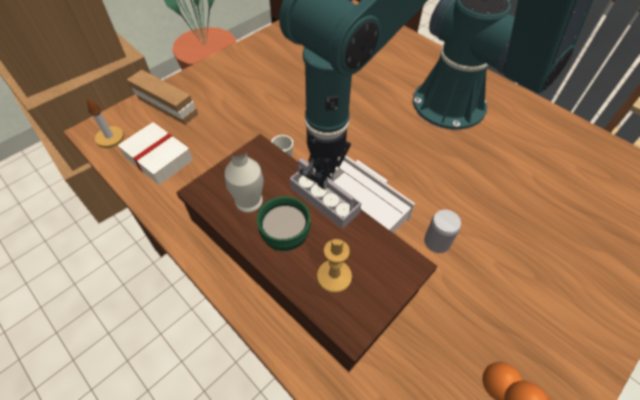

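```bash
python3 - <<'E'
from h import *; import pickle,cv2
np.set_printoptions(precision=1,suppress=True)
K,P=[np.array(x) for x in pickle.load(open("pics/w9.pkl","rb"))]
def at(u,v,z): o,d=fray(u,v,K,P); return o+d*(z-o[2])/d[2]
a=cv2.imread("pics/w9.png").astype(float).sum(2)
for r in(5,20,40,90,120,150,180,210,230):
  d=np.diff(a[r,225:262]); i=int(np.argmin(d)); print(r,225.5+i,at(225.5+i,r,120))
zt=372.1-193
print("tin",at(262.5,98,zt),at(378.5,97.5,zt))
hsv=cv2.cvtColor(cv2.imread("pics/w9.png"),cv2.COLOR_BGR2HSV)
m=cv2.inRange(hsv,(20,5,120),(35,60,220)); m[:,:455]=0;m[:,565:]=0;m[:170]=0;m[305:]=0
m=cv2.morphologyEx(m,cv2.MORPH_OPEN,np.ones((3,3)))
n,l,st,ce=cv2.connectedComponentsWithStats(m); i=1+st[1:,4].argmax(); print(st[i])
c=max(cv2.findContours((l==i).astype(np.uint8),cv2.RETR_EXTERNAL,cv2.CHAIN_APPROX_NONE)[0],key=len)[:,0]
for z in(190,195,200):
  q=np.array([at(u,v,z) for u,v in c]); print(z,q.min(0),q.max(0),(q.min(0)+q.max(0))/2)
E
```

```text
5 245.5 [573.9 216.2 120. ]
20 244.5 [574.  203.6 120. ]
40 244.5 [575.  187.5 120. ]
90 243.5 [575.9 149.5 120. ]
120 244.5 [577.1 127.4 120. ]
150 245.5 [578.  105.4 120. ]
180 246.5 [578.6  83.2 120. ]
210 247.5 [578.8  60.1 120. ]
230 249.5 [579.9  44.  120. ]
tin [601.2 138.2 179.1] [661.8 140.5 179.1]
[ 459  178  101  124 9017]
190 [715.4  23.1 190. ] [791.8 105.1 190. ] [753.6  64.1 190. ]
195 [712.6  26.4 195. ] [786.5 105.8 195. ] [749.6  66.1 195. ]
200 [709.9  29.7 200. ] [781.3 106.4 200. ] [745.6  68.1 200. ]
```

>>> {"op": "carry_out", "data": {
  "rows": [
    [[0.3,0.07,-0.01,0,0,0.03,-1],[0.25,0,0,0,0,0,-1],[0.15,0,0,0,0,0,-1],[0,0,0,0,0,0,-1]]
  ]
}}

```text
clock: 9.85
position: [637.1, 61.2, 355.9]
eef_rot: [0.509, 0.493, 0.507, -0.491]
wrist_force: [-0.4, -0.4, -3.1]
gripper_width: 9.1
```

```bash
python3 pl.py 637 61 349.5 0.032
```

```text
9.85 [637.127  61.203 355.892] 9.066494248511137 [-0.448 -0.376 -3.142] [-0.012  0.458  1.477 -0.     1.202 -0.045]
[ 0.256 -0.006  0.008] [ 0.005  0.003 -0.042] 0.03250623765359094 -0.0005062376535909241
```

>>> {"op": "carry_out", "data": {
  "rows": [
    [[0.1,0,0,0,0,-0.04,-1],[0.07,0,0,0,0,0,-1],[0,0,0,0,0,0,-1]]
  ]
}}

```text
clock: 10.15
position: [637.2, 61.2, 351.3]
eef_rot: [0.508, 0.492, 0.508, -0.492]
wrist_force: [-0.3, -0.9, -2.9]
gripper_width: 9.0
```

```bash
python3 pl.py 637 61 349.5 0.032
```

```text
10.15 [637.221  61.213 351.339] 9.034480071111659 [-0.345 -0.912 -2.896] [-0.012  0.464  1.479 -0.     1.198 -0.044]
[ 0.074 -0.009  0.008] [0.005 0.004 0.001] 0.032542163262594626 -0.0005421632625945971
```

>>> {"op": "carry_out", "data": {
  "rows": [
    [[0.05,0,0,0,0,0,-1],[0,0,0,0,0,0,-1]]
  ]
}}

```text
clock: 10.35
position: [637.3, 61.2, 350.1]
eef_rot: [0.508, 0.492, 0.508, -0.492]
wrist_force: [-0.6, -0.3, -3.1]
gripper_width: 9.2
```

>>> {"op": "carry_out", "data": {
  "rows": [
    [[0.05,0,0,0,0,0,-1],[0,0,0,0,0,0,-1]]
  ]
}}

```text
clock: 10.55
position: [637.4, 61.2, 349.0]
eef_rot: [0.508, 0.492, 0.508, -0.492]
wrist_force: [-0.3, 0.3, -4.6]
gripper_width: 9.0
```

>>> {"op": "carry_out", "data": {
  "rows": [
    [[0.05,0,0,0,0,0,-1],[0,0,0,0,0,0,-1]]
  ]
}}

```text
clock: 10.75
position: [637.5, 61.1, 347.7]
eef_rot: [0.508, 0.492, 0.508, -0.492]
wrist_force: [-0.4, 1.3, -3.8]
gripper_width: 9.2
```

>>> {"op": "carry_out", "data": {
  "rows": [
    [[0.05,0,0,0,0,0,-1],[0,0,0,0,0,0,-1]]
  ]
}}

```text
clock: 10.95
position: [637.8, 61.2, 347.1]
eef_rot: [0.509, 0.492, 0.507, -0.491]
wrist_force: [0.7, -0.2, -3.4]
gripper_width: 8.7
```

>>> {"op": "carry_out", "data": {
  "rows": [
    [[0.06,0,0,0,0,0,-1],[0,0,0,0,0,0,-1]]
  ]
}}

```text
clock: 11.15
position: [637.9, 61.2, 347.3]
eef_rot: [0.509, 0.493, 0.507, -0.491]
wrist_force: [0.7, -0.6, -4.7]
gripper_width: 9.1
```

>>> {"op": "carry_out", "data": {
  "rows": [
    [[0.06,0,0,0,0,0,-1],[0,0,0,0,0,0,-1]]
  ]
}}

```text
clock: 11.35
position: [638.2, 61.2, 347.1]
eef_rot: [0.51, 0.493, 0.507, -0.491]
wrist_force: [-0.3, 0.4, -4.1]
gripper_width: 8.8
```

```bash
python3 pl.py 637 61 349.5 0.032; python3 cap.py scene s10;python3 cap.py wrist w10; python3 - <<'E'
import cv2
a=cv2.imread("pics/s10.png"); cv2.imwrite("pics/s10z.png",cv2.resize(a[130:250,250:420],None,fx=4.7,fy=4.7,interpolation=cv2.INTER_CUBIC))
E
```

```text
11.35 [638.19   61.222 347.056] 8.815589816047916 [-0.276  0.439 -4.09 ] [-0.012  0.468  1.484 -0.     1.184 -0.044]
[-0.098 -0.047  0.007] [ 0.005  0.006 -0.053] 0.032548683510420374 -0.0005486835104204779
```

View pics/s10z.png

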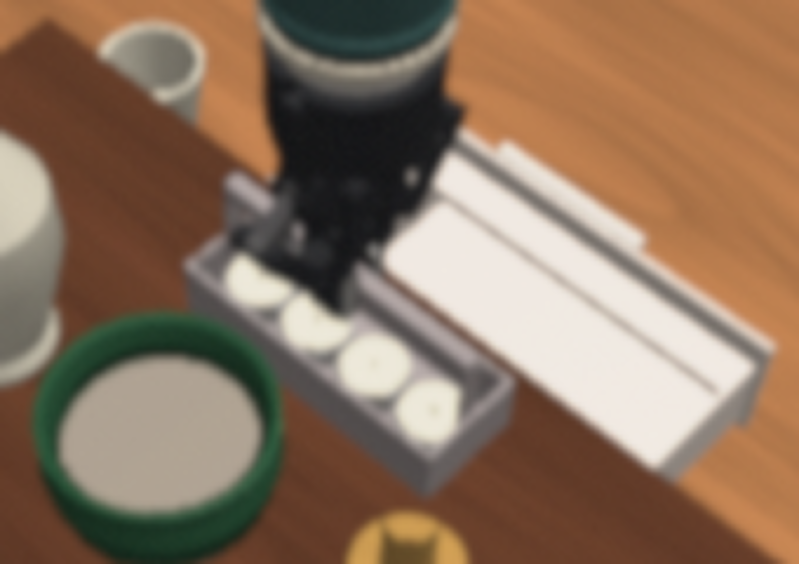

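View pics/w10.png

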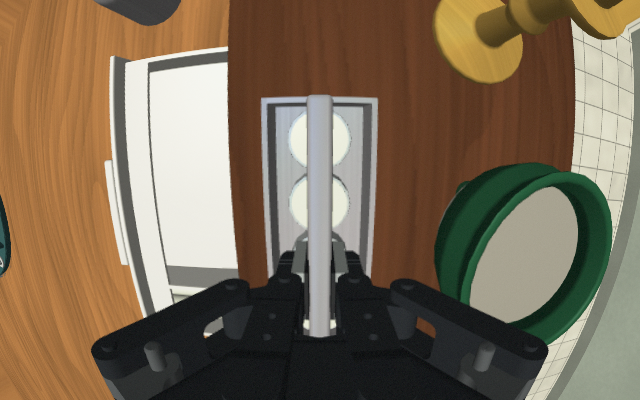

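>>> {"op": "carry_out", "data": {
  "rows": [
    [[0.12,-0.03,0,0,0,-0.05,-1]]
  ]
}}

```text
clock: 11.55
position: [638.6, 61.2, 346.8]
eef_rot: [0.509, 0.493, 0.507, -0.491]
wrist_force: [-5.6, 0.6, 31.9]
gripper_width: 8.7
```

>>> {"op": "carry_out", "data": {
  "rows": [
    [[0,0,0,0,0,0,-1]]
  ]
}}

```text
clock: 11.65
position: [638.9, 61.2, 347.6]
eef_rot: [0.51, 0.493, 0.506, -0.49]
wrist_force: [0.2, -0.5, -2.8]
gripper_width: 8.8
```

```bash
python3 pl.py 637 61 347 0.032
```

```text
11.65 [638.875  61.234 347.574] 8.82493811243065 [ 0.17  -0.534 -2.845] [-0.012  0.468  1.482 -0.     1.185 -0.044]
[ 0.023 -0.075  0.007] [ 0.006  0.007 -0.061] 0.03256619419281007 -0.0005661941928101211
```

>>> {"op": "carry_out", "data": {
  "rows": [
    [[0,0,0,0,0,0,-0.7],[0,0,0,0,0,0,-0.5],[0,0,0,0,0,0,-0.3],[0,0,0,0,0,0,-0.3]]
  ]
}}

```text
clock: 12.05
position: [639.2, 61.2, 347.0]
eef_rot: [0.51, 0.493, 0.506, -0.49]
wrist_force: [0.1, -1.0, -0.3]
gripper_width: 30.0
```

```bash
python3 pl.py 637 61 400 0.032; python3 cap.py wrist w11
```

```text
12.05 [639.204  61.22  347.016] 29.974293007384034 [ 0.137 -1.029 -0.337] [-0.012  0.469  1.482 -0.     1.183 -0.044]
[-2.12  -0.074  0.008] [ 0.005  0.007 -0.066] 0.032543127708805415 -0.0005431277088054909
```

View pics/w11.png

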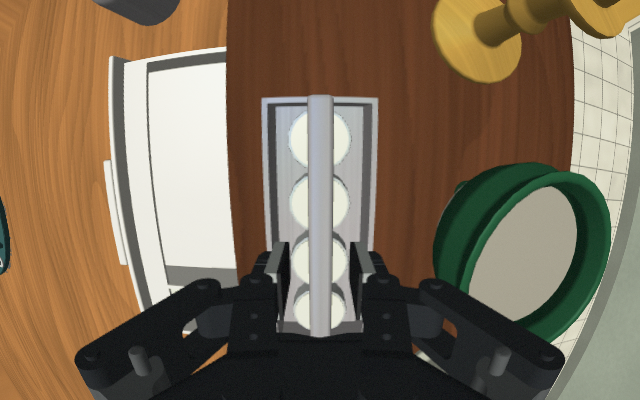

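>>> {"op": "carry_out", "data": {
  "rows": [
    [[-0.3,0,0,0,0,0,-0.3],[-0.5,0,0,0,0,0,-0.3],[-0.8,0,0,0,0,0,-0.3],[-0.9,0,0,0,0,-0.06,-0.3],[-0.6,-0.5,0,0,0,0,-0.3],[-0.3,-1,0,0,0,0,-0.3],[0,-1,0,0,0,0,-0.3],[0,-1,0,0,0,0,-0.3]]
  ]
}}

```text
clock: 12.9
position: [552.4, 58.2, 442.1]
eef_rot: [0.51, 0.494, 0.506, -0.49]
wrist_force: [-0.8, -1.7, 0.4]
gripper_width: 30.2
```

```bash
python3 pl.py 410 50 420 1.602;python3 cap.py wrist w12; python3 cap.py top t12;python3 - <<'E'
import cv2
a=cv2.imread("pics/t12.png"); cv2.imwrite("pics/t12z.png",cv2.resize(a[70:290,145:445],None,fx=2.6,fy=2.6,interpolation=cv2.INTER_CUBIC))
E
```

```text
12.9 [552.368  58.158 442.061] 30.240501813795355 [-0.776 -1.691  0.405] [-0.019  0.26   1.56  -0.001  1.313 -0.051]
[ 0.834 -5.71   0.141] [-15.697   0.076  -0.058] 0.03234043421802627 1.5696595657819739
```

View pics/t12z.png

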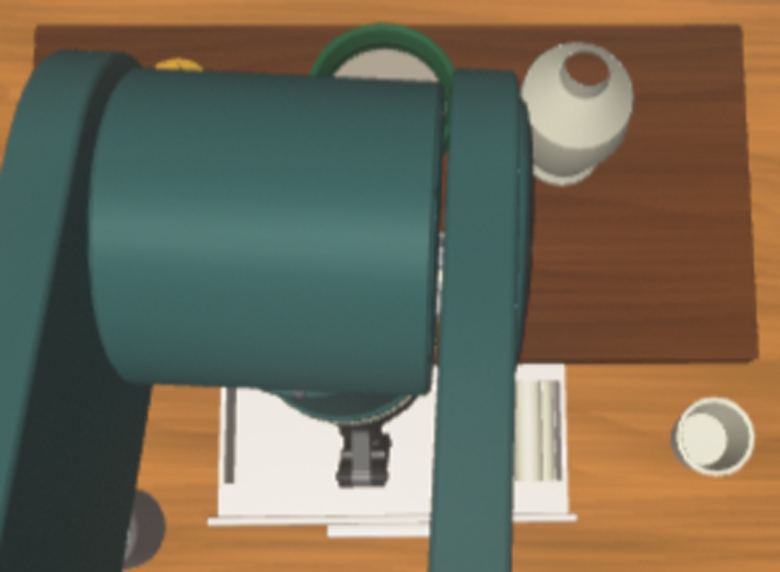

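View pics/w12.png

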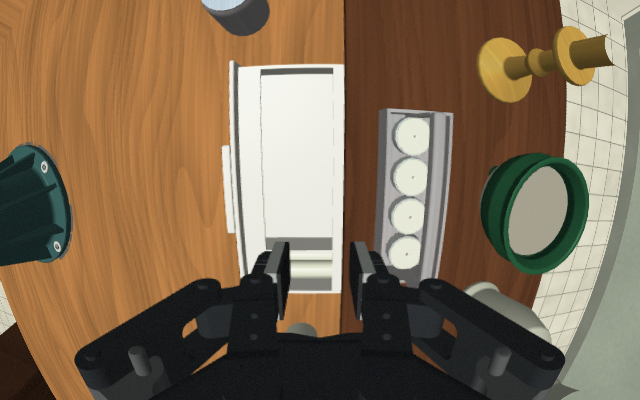

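>>> {"op": "carry_out", "data": {
  "rows": [
    [[0,-1,0,0,0,0,-1],[0,-1,0,0,0,0,-1],[0,-1,0.1,0,0,0,-1],[0,-1,0,0,0,0,-1],[0,-1,0,0,0,0,-1],[0,-0.3,0,0,0,0,-1],[0,0,0,-0.9,0,0,-1],[0,0,0,-0.9,0,0,-1]]
  ]
}}

```text
clock: 13.8
position: [418.4, 51.1, 448.0]
eef_rot: [0.557, 0.447, 0.545, -0.438]
wrist_force: [0.6, -0.5, 0.7]
gripper_width: -0.2
```

>>> {"op": "carry_out", "data": {
  "rows": [
    [[0,0,0,-0.9,0,0,-1],[0,0,0,-0.9,0,0,-1],[0,0,0,-0.9,0,0,-1],[0,0,0,-0.9,0,0,-1],[0,0,0,-0.9,0,0,-1],[0,0,0,-0.9,0,0,-1],[0,0,0,-0.9,0,0,-1],[0,0,0,-0.9,0,0,-1]]
  ]
}}

```text
clock: 14.6
position: [429.6, 50.8, 454.6]
eef_rot: [0.688, 0.214, 0.662, -0.207]
wrist_force: [-1.2, -0.1, 1.2]
gripper_width: -0.5
```

>>> {"op": "carry_out", "data": {
  "rows": [
    [[0,0,0,-0.9,0,0,-1],[0,0,0,-0.9,0,0,-1],[0,0,0,-0.9,0,0,-1],[0,0,0,-0.9,0,0,-1],[0,0,0,-0.9,0,0,-1],[0,0,0,-0.9,0,0,-1]]
  ]
}}

```text
clock: 15.2
position: [438.3, 50.5, 459.4]
eef_rot: [0.725, 0.014, 0.689, -0.015]
wrist_force: [-1.1, 0.1, 0.5]
gripper_width: -0.2
```

```bash
python3 pl.py 410 50 242 1.602
```

```text
15.2 [438.321  50.517 459.432] -0.1905172231809211 [-1.07   0.062  0.55 ] [-0.042  0.056  1.77   0.001  1.264 -1.572]
[ 8.628 -0.071 -1.574] [-0.723  0.512  0.014] 1.5296534140524116 0.07234658594758847
```

>>> {"op": "carry_out", "data": {
  "rows": [
    [[0.6,0,-0.6,-0.4,0.5,0,-1],[1,0,-0.5,-0.3,0,0,-1],[1,0,-0.5,0,0,0,-1],[1,0,0,0,0,0,-1],[1,0,0,0,0,0,-1],[0,0,0,0,0,0,-1]]
  ]
}}

```text
clock: 15.8
position: [409.0, 50.2, 345.6]
eef_rot: [0.713, -0.013, 0.701, 0.012]
wrist_force: [0.3, 0.1, -0.3]
gripper_width: -0.0
```

```bash
python3 pl.py 410 50 242 1.602;python3 cap.py wrist w13; python3 cap.py top t13;python3 - <<'E'
import cv2
a=cv2.imread("pics/t13.png"); cv2.imwrite("pics/t13z.png",cv2.resize(a[70:290,145:445],None,fx=2.6,fy=2.6,interpolation=cv2.INTER_CUBIC))
E
```

```text
15.8 [408.982  50.234 345.559] -0.025998904318689314 [ 0.341  0.074 -0.324] [-0.046  0.156  1.974 -0.     0.994 -1.651]
[ 4.142 -0.004 -0.03 ] [0.032 0.17  0.015] 1.605149563804741 -0.0031495638047409624
```

View pics/t13z.png

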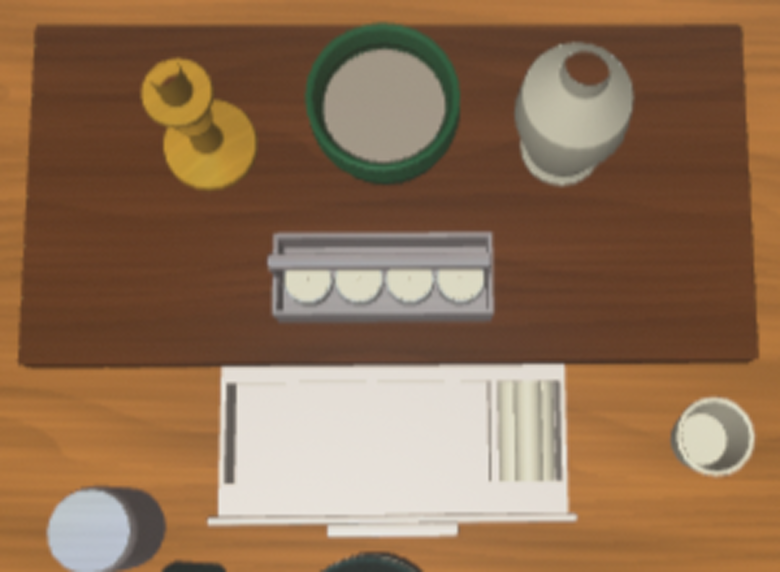

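View pics/w13.png

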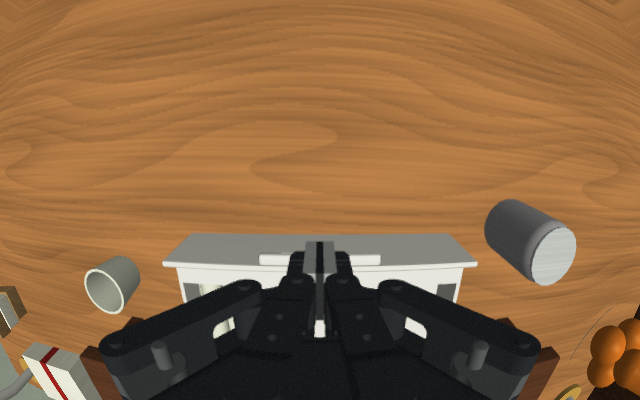

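Tin is on the step. Check its centre against the bowl and edge.

```bash
python3 - <<'E'
from h import *; load()
np.set_printoptions(precision=1,suppress=True)
c=lambda u,v:(u/2.6+145-.3,v/2.6+70-.3)
C=[onz("top",*c(*p),156) for p in((273,233),(493,233),(493,314),(272,316))]
print(C); m=sum(C)/4; print("tin",m, np.linalg.norm(C[0]-C[1]),np.linalg.norm(C[1]-C[2]))
yw=.0325; B=np.array([752.3,63.]);e=np.array([577.3,55.5])
f=lambda p:np.array([[np.cos(yw),np.sin(yw)],[-np.sin(yw),np.cos(yw)]])@(p-e)
print("tin step",f(m[:2]),"bowl",f(B)); print([f(q[:2]) for q in C])
b=[onz("top",*c(*p),200) for p in((268,262),(491,258))];print("bar",b,f((b[0][:2]+b[1][:2])/2))
E
```

```text
[array([668.5, 143. , 156. ]), array([673. , -18.3, 156. ]), array([612.6, -19.4, 156. ]), array([606.9, 140.7, 156. ])]
tin [640.2  61.5 156. ] 161.30850550716295 60.47782191094952
tin step [63.1  3.9] bowl [175.2   1.8]
[array([94. , 84.5]), array([ 93.3, -76.9]), array([ 32.8, -76. ]), array([32.3, 84.2])]
bar [array([637. , 138.1, 200. ]), array([644.1, -15.3, 200. ])] [63.4  3.8]
```

>>> {"op": "carry_out", "data": {
  "rows": [
    [[0.8,0,0,0,0.17,0,-1],[1,0,0,0,0,0,-1],[1,0,0,0,0,0,-1],[0.9,0,0,0,0,0,-1],[0,0,0,0,0,0,-1]]
  ]
}}

```text
clock: 16.4
position: [421.5, 49.7, 261.8]
eef_rot: [0.716, -0.013, 0.698, 0.011]
wrist_force: [-1.4, 0.2, -1.0]
gripper_width: -0.4
```

```bash
python3 pl.py 437 50.5 243 1.602;python3 cap.py wrist w14; python3 cap.py top t14;python3 - <<'E'
import cv2
a=cv2.imread("pics/t14.png"); cv2.imwrite("pics/t14z.png",cv2.resize(a[200:330,215:375],None,fx=4.6,fy=4.6,interpolation=cv2.INTER_CUBIC))
E
```

```text
16.4 [421.518  49.715 261.8  ] -0.3685202190423821 [-1.367  0.246 -1.001] [-0.045  0.313  2.048 -0.002  0.755 -1.649]
[0.768 0.013 0.6  ] [0.033 0.261 0.036] 1.6052193012519516 -0.0032193012519514674
```

View pics/w14.png

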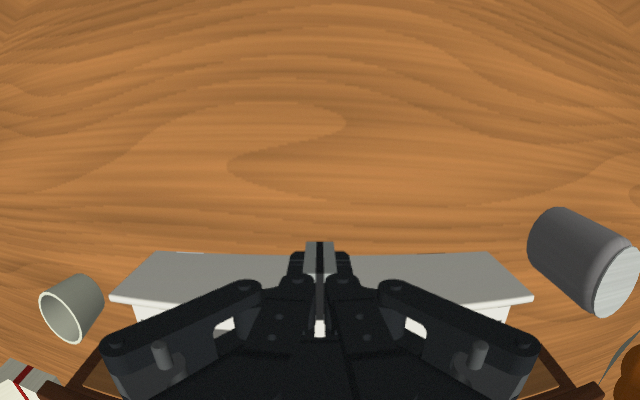

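View pics/t14z.png

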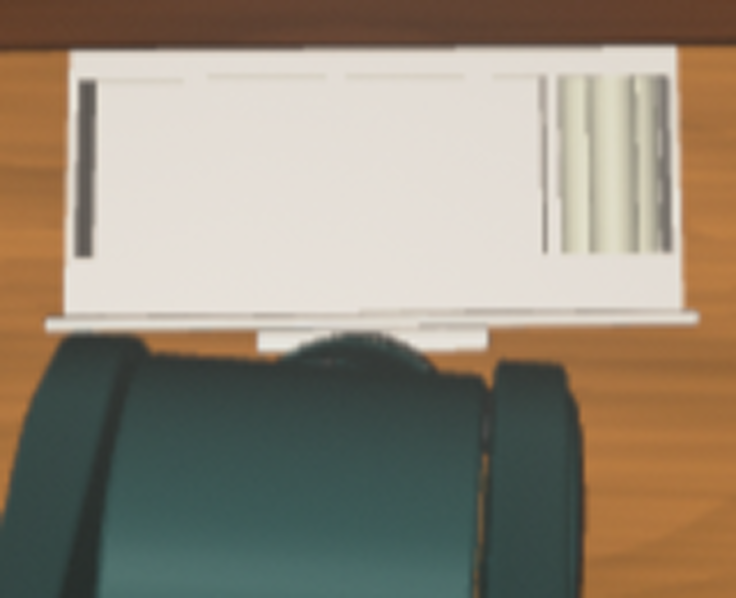

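>>> {"op": "carry_out", "data": {
  "rows": [
    [[0.4,0,-0.2,0,0.2,0,-1],[0.4,0,-0.1,0,0.06,0,-1],[0,0,0,0,0,0,-1]]
  ]
}}

```text
clock: 16.8
position: [416.9, 49.3, 245.5]
eef_rot: [0.71, -0.014, 0.704, 0.011]
wrist_force: [-0.1, -0.0, -0.3]
gripper_width: 0.2
```

```bash
cat >> pl.py <<'E'
p,R=pose(s); print("tip",p+R@[173,0,0])
E
python3 pl.py 437 50.5 243 1.602
```

```text
16.8 [416.905  49.33  245.481] 0.15490521901670004 [-0.12  -0.027 -0.347] [-0.045  0.343  2.065 -0.006  0.725 -1.646]
[0.106 0.019 0.804] [0.035 0.086 0.045] 1.6054392183353976 -0.003439218335397509
tip [418.42   48.599  72.489]
```

>>> {"op": "carry_out", "data": {
  "rows": [
    [[0.08,0,0.3,0,0.08,0.03,-1],[0,0,0.25,0,0,0,-1],[0,0.01,0.2,0,0,0,-1]]
  ]
}}

```text
clock: 17.1
position: [436.7, 50.3, 243.7]
eef_rot: [0.707, -0.013, 0.707, 0.012]
wrist_force: [0.4, -1.2, -0.7]
gripper_width: -0.4
```

```bash
python3 pl.py 544 54.5 243 1.602
```

```text
17.1 [436.68   50.269 243.748] -0.3726765485323538 [ 0.43  -1.169 -0.654] [-0.042  0.369  2.022 -0.002  0.751 -1.646]
[0.03  0.021 4.296] [ 0.034 -0.001  0.012] 1.6053755771035665 -0.003375577103566396
tip [436.674  50.054  70.749]
```

>>> {"op": "carry_out", "data": {
  "rows": [
    [[0,0,0.2,0,0,0,-1],[0,0,0.25,0,0,0,-1],[0,0,0.25,0,0,0,-1]]
  ]
}}

```text
clock: 17.4
position: [454.4, 51.0, 243.6]
eef_rot: [0.706, -0.013, 0.708, 0.012]
wrist_force: [-2.8, -0.5, 2.4]
gripper_width: -0.0
```

```bash
python3 pl.py 544 54.5 243 1.602;python3 cap.py wrist w15; python3 cap.py top t15;python3 - <<'E'
import cv2
a=cv2.imread("pics/t15.png"); cv2.imwrite("pics/t15z.png",cv2.resize(a[200:330,215:375],None,fx=4.6,fy=4.6,interpolation=cv2.INTER_CUBIC))
E
```

```text
17.4 [454.413  50.966 243.586] -0.002884301524721495 [-2.847 -0.501  2.399] [-0.039  0.388  1.983 -0.002  0.775 -1.643]
[0.008 0.016 3.586] [ 0.037 -0.042  0.012] 1.6056599717734845 -0.0036599717734844273
tip [453.696  50.731  70.588]
```

View pics/t15z.png

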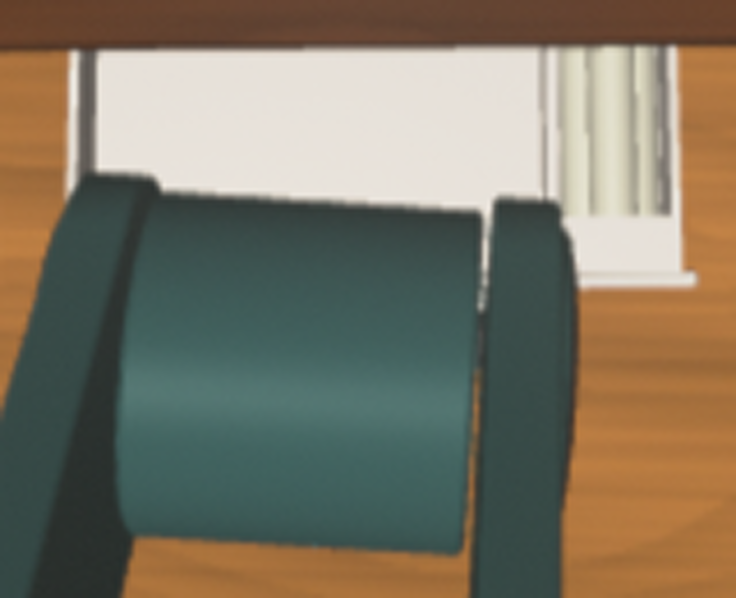

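View pics/w15.png

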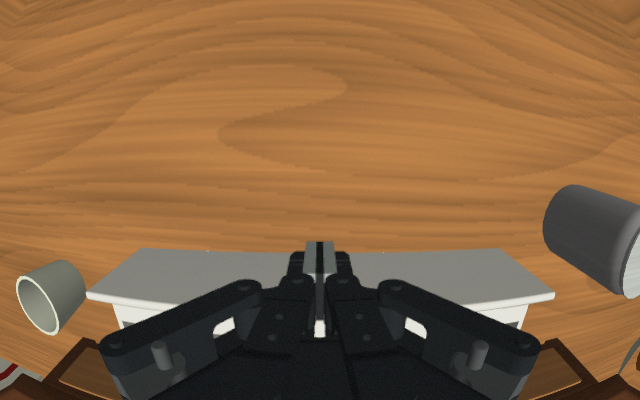

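```bash
cat > bin.py <<'E'
import sys,cv2
from h import *; load()
a=cv2.GaussianBlur(cv2.imread(sys.argv[1]),(3,3),0)
hsv=cv2.cvtColor(a,cv2.COLOR_BGR2HSV)
# panel front-bottom edge rows at right end columns 358..363: white->wood scanning
out=[]
for c in range(350,364):
    s=hsv[205:290,c,1].astype(float); d=np.diff(s); i=int(np.argmax(d)); 
    a0,b,e=d[i-1:i+2]; r=205+i+.5+0.5*(a0-e)/(a0-2*b+e)
    out.append(onz("top",c,r,88))
out=np.array(out); yw=.0325
x=np.median((out[:,0]-577.3)*np.cos(yw)+(out[:,1]-55.5)*np.sin(yw)); print("panel front step-x",x,"open approx",-x-10)
E
for f in t13 t14 t15; do python3 bin.py pics/$f.png; done
```

```text
panel front step-x -118.0409708482771 open approx 108.0409708482771
panel front step-x -118.05715136638986 open approx 108.05715136638986
panel front step-x -101.86333436493086 open approx 91.86333436493086
```

>>> {"op": "carry_out", "data": {
  "rows": [
    [[0,0,0.35,0.03,-0.04,0,-1],[0,0,0.4,0,0,0,-1],[0,0,0.4,0,0,0,-1],[0,0,0.4,0,0,0,-1],[0,0,0.4,0,0,0,-1],[0,0,0.3,0,0,0,-1],[0,0,0.2,0,0,0,-1]]
  ]
}}

```text
clock: 18.2
position: [520.8, 53.3, 243.2]
eef_rot: [0.707, -0.011, 0.707, 0.011]
wrist_force: [-2.3, 0.6, 1.3]
gripper_width: -0.0
```

```bash
python3 pl.py 543.5 54 243 1.603;python3 cap.py top t16; python3 bin.py pics/t16.png
```

```text
18.2 [520.818  53.255 243.211] -0.026597658485257143 [-2.263  0.581  1.315] [-0.03   0.458  1.841 -0.001  0.843 -1.631]
[0.008 0.001 0.908] [-0.008 -0.003  0.008] 1.6022179703755461 0.0007820296244538394
tip [520.775  53.114  70.211]
panel front step-x -40.21584413532571 open approx 30.21584413532571
```

>>> {"op": "carry_out", "data": {
  "rows": [
    [[0,0,0.12,0,0,0,-1],[0,0,0.12,0,0,0,-1],[0,0,0.12,0,0,0,-1]]
  ]
}}

```text
clock: 18.55
position: [530.7, 53.5, 243.2]
eef_rot: [0.707, -0.011, 0.707, 0.011]
wrist_force: [-2.8, 0.4, 1.9]
gripper_width: 0.7
```

```bash
python3 pl.py 543.5 54 243 1.603;python3 cap.py top t17; python3 bin.py pics/t17.png; python3 - <<'E'
import cv2
a=cv2.imread("pics/t17.png"); cv2.imwrite("pics/t17z.png",cv2.resize(a[180:290,215:375],None,fx=4.6,fy=4.6,interpolation=cv2.INTER_CUBIC))
E
```

```text
18.55 [530.743  53.548 243.206] 0.6601582087328375 [-2.849  0.364  1.914] [-0.029  0.468  1.819 -0.001  0.854 -1.63 ]
[0.008 0.002 0.511] [-0.008  0.     0.008] 1.6022394554695334 0.0007605445304665892
tip [530.749  53.402  70.206]
panel front step-x -31.047969804652645 open approx 21.047969804652645
```

View pics/t17z.png

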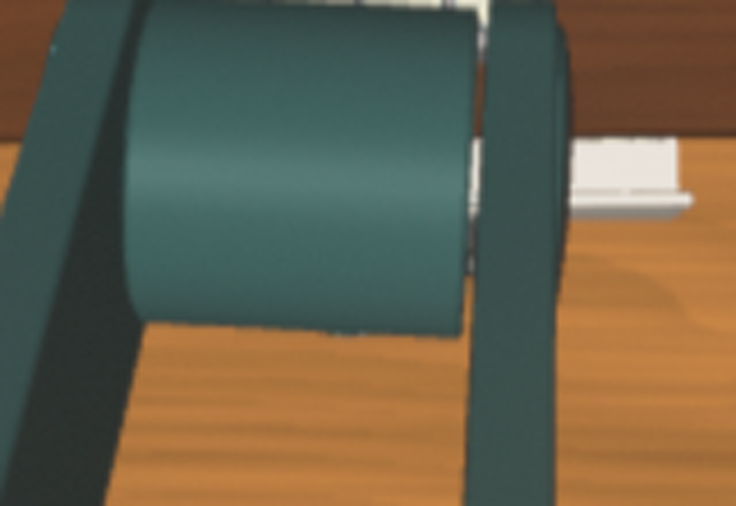

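>>> {"op": "carry_out", "data": {
  "rows": [
    [[0,0,0.1,0,0,0,-1],[0,0,0.1,0,0,0,-1]]
  ]
}}

```text
clock: 18.8
position: [535.5, 53.7, 243.1]
eef_rot: [0.706, -0.011, 0.708, 0.011]
wrist_force: [-7.9, -0.6, 5.9]
gripper_width: -0.1
```

```bash
python3 - <<'E'
from h import *; load()
yw=.0325
for u,v in((620,203),(685,197)):
  q=onz("top",u/4.6+215-.4,v/4.6+180-.4,88); print(q,(q[0]-577.3)*np.cos(yw)+(q[1]-55.5)*np.sin(yw)+10)
E
python3 pl.py 543.5 54 243 1.603
```

```text
[556.64157517 -54.40338052  88.        ] -14.218746663623932
[560.01699983 -83.18060775  88.        ] -11.780199745868977
18.8 [535.523  53.714 243.07 ] -0.10344105311129208 [-7.875 -0.619  5.856] [-0.028  0.474  1.808 -0.001  0.862 -1.63 ]
[0.002 0.001 0.319] [-0.007 -0.017  0.008] 1.6023144637967488 0.0006855362032511803
tip [535.241  53.561  70.07 ]
```

>>> {"op": "carry_out", "data": {
  "rows": [
    [[0,0,0.1,0,-0.02,0,-1],[0,0,0.1,0,0,0,-1]]
  ]
}}

```text
clock: 19.0
position: [536.9, 53.8, 242.5]
eef_rot: [0.703, -0.012, 0.711, 0.011]
wrist_force: [-7.1, -0.1, 5.4]
gripper_width: 0.0
```

```bash
python3 pl.py 543.5 54 243 1.603
```

```text
19.0 [536.95   53.836 242.498] 0.015155693845711327 [-7.113 -0.099  5.37 ] [-0.028  0.478  1.801 -0.002  0.872 -1.629]
[-0.023 -0.002  0.262] [-0.003 -0.102  0.008] 1.6027083121942118 0.00029168780578814335
tip [535.198  53.641  69.507]
```

>>> {"op": "carry_out", "data": {
  "rows": [
    [[-0.02,0,0.13,0,-0.1,0,-1]]
  ]
}}

```text
clock: 19.1
position: [537.1, 53.9, 242.4]
eef_rot: [0.704, -0.012, 0.71, 0.011]
wrist_force: [-13.7, -1.7, 10.8]
gripper_width: 0.1
```

```bash
python3 pl.py 543.5 54 243 1.603
```

```text
19.1 [537.084  53.92  242.39 ] 0.0808392187723413 [-13.731  -1.664  10.753] [-0.027  0.478  1.802 -0.002  0.871 -1.629]
[-0.027 -0.005  0.256] [ 0.002 -0.092  0.008] 1.603180608605514 -0.00018060860551405433
tip [535.498  53.723  69.398]
```

>>> {"op": "carry_out", "data": {
  "rows": [
    [[-0.02,0,0.17,0,-0.1,0,-1]]
  ]
}}

```text
clock: 19.2
position: [537.8, 54.0, 242.3]
eef_rot: [0.704, -0.012, 0.71, 0.011]
wrist_force: [-13.0, -1.9, 8.5]
gripper_width: -0.2
```

```bash
python3 pl.py 543.5 54 243 1.603; python3 cap.py top t18; python3 cap.py wrist w18; python3 - <<'E'
import cv2
a=cv2.imread("pics/t18.png"); cv2.imwrite("pics/t18z.png",cv2.resize(a[180:290,215:375],None,fx=4.6,fy=4.6,interpolation=cv2.INTER_CUBIC))
E
```

```text
19.2 [537.809  53.958 242.265] -0.22913639583874068 [-13.047  -1.912   8.531] [-0.027  0.479  1.8   -0.002  0.871 -1.63 ]
[-0.031 -0.006  0.227] [ 0.006 -0.087  0.009] 1.603567857917924 -0.0005678579179240195
tip [536.312  53.747  69.272]
```

View pics/t18z.png

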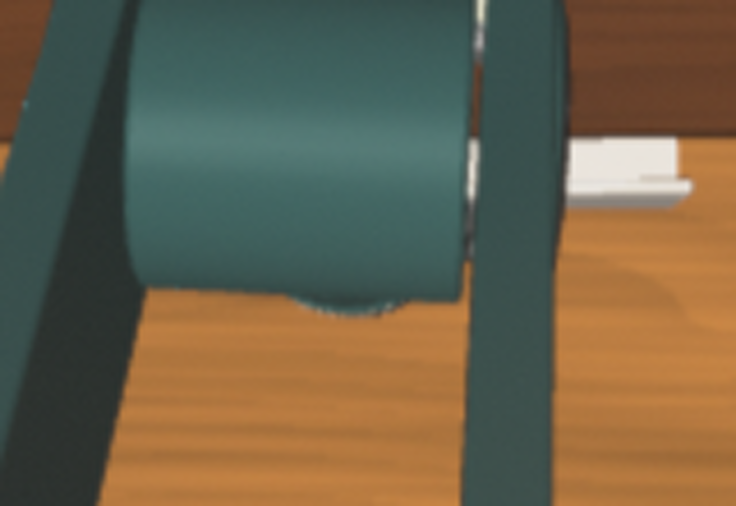

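View pics/w18.png

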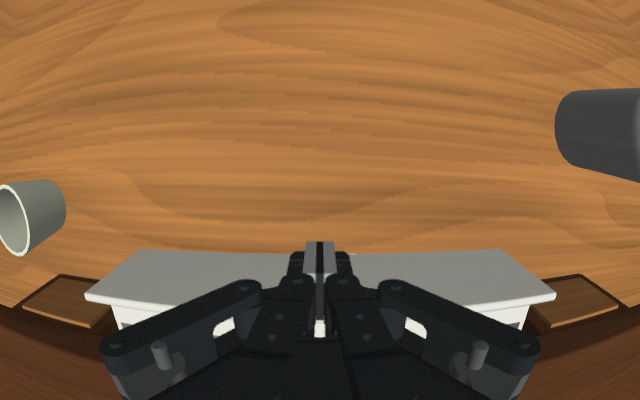

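>>> {"op": "carry_out", "data": {
  "rows": [
    [[-0.03,0,0.18,0,-0.09,0,-1]]
  ]
}}

```text
clock: 19.4
position: [539.4, 54.0, 242.3]
eef_rot: [0.704, -0.012, 0.71, 0.011]
wrist_force: [-9.3, -0.9, 5.5]
gripper_width: 0.1
```

>>> {"op": "carry_out", "data": {
  "rows": [
    [[-0.03,0,0.18,0,-0.09,0,-1]]
  ]
}}

```text
clock: 19.5
position: [541.4, 54.1, 242.3]
eef_rot: [0.705, -0.012, 0.709, 0.011]
wrist_force: [-7.0, -1.1, 1.2]
gripper_width: -0.2
```

```bash
python3 pl.py 543.5 54 243 1.603
```

```text
19.5 [541.397  54.093 242.336] -0.20755922961681916 [-7.044 -1.119  1.2  ] [-0.027  0.482  1.794 -0.002  0.871 -1.63 ]
[-0.027 -0.007  0.084] [ 0.012 -0.048  0.011] 1.6041934618713414 -0.0011934618713413947
tip [540.57   53.871  69.339]
```

>>> {"op": "carry_out", "data": {
  "rows": [
    [[0,0,0.1,0,-0.04,0,-1]]
  ]
}}

```text
clock: 19.6
position: [542.8, 54.1, 242.1]
eef_rot: [0.706, -0.012, 0.708, 0.011]
wrist_force: [-4.5, -0.9, 3.2]
gripper_width: -0.1
```

>>> {"op": "carry_out", "data": {
  "rows": [
    [[0,0,0.06,0,0,0,-1]]
  ]
}}

```text
clock: 19.7
position: [543.9, 54.2, 242.0]
eef_rot: [0.705, -0.012, 0.709, 0.011]
wrist_force: [-3.3, -0.8, 2.4]
gripper_width: -0.3
```

```bash
python3 pl.py 543.5 54 243 1.603;python3 cap.py top t19; python3 cap.py wrist w19; python3 - <<'E'
import cv2
a=cv2.imread("pics/t19.png"); cv2.imwrite("pics/t19z.png",cv2.resize(a[180:290,215:375],None,fx=4.6,fy=4.6,interpolation=cv2.INTER_CUBIC))
E
```

```text
19.7 [543.92   54.182 242.028] -0.2724415568342343 [-3.325 -0.799  2.358] [-0.027  0.485  1.789 -0.002  0.873 -1.63 ]
[-0.039 -0.007 -0.017] [ 0.013 -0.046  0.011] 1.604276788623875 -0.0012767886238749249
tip [543.129  53.962  69.03 ]
```

View pics/t19z.png

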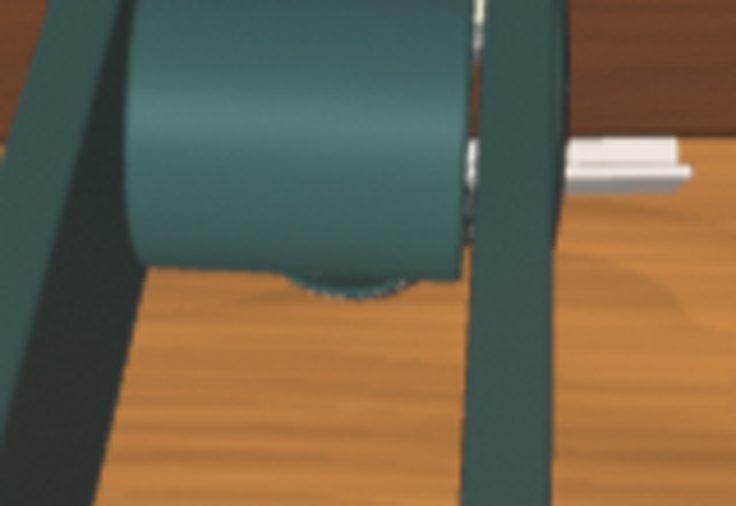

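>>> {"op": "carry_out", "data": {
  "rows": [
    [[0,0,0.06,0,-0.04,0,-1]]
  ]
}}

```text
clock: 19.9
position: [546.8, 54.2, 242.2]
eef_rot: [0.708, -0.012, 0.706, 0.011]
wrist_force: [-0.1, 0.2, -0.7]
gripper_width: -0.1
```

>>> {"op": "carry_out", "data": {
  "rows": [
    [[0,0,0.05,0,0,0,-1]]
  ]
}}

```text
clock: 20.0
position: [548.4, 54.3, 242.3]
eef_rot: [0.708, -0.012, 0.706, 0.011]
wrist_force: [-5.1, -0.6, 2.9]
gripper_width: -0.1
```

>>> {"op": "carry_out", "data": {
  "rows": [
    [[0,0,0,0,0,0,-1]]
  ]
}}

```text
clock: 20.1
position: [548.5, 54.3, 242.3]
eef_rot: [0.708, -0.012, 0.706, 0.011]
wrist_force: [-2.5, 0.2, 1.2]
gripper_width: 0.1
```

```bash
python3 pl.py 543.5 54 243 1.603;python3 cap.py top t20; python3 - <<'E'
import cv2,numpy as np
from h import *; load()
a=cv2.imread("pics/t20.png"); cv2.imwrite("pics/t20z.png",cv2.resize(a[180:290,215:375],None,fx=4.6,fy=4.6,interpolation=cv2.INTER_CUBIC))
for n in("t16","t17","t18","t19","t20"):
  b=cv2.imread(f"pics/{n}.png").astype(int).sum(2); print(n,b[208:238,350].tolist())
E
```

```text
20.1 [548.502  54.255 242.289] 0.10122066623694173 [-2.453  0.167  1.214] [-0.026  0.488  1.782 -0.001  0.869 -1.63 ]
[-0.029 -0.004 -0.2  ] [0.012 0.031 0.012] 1.6041836313923452 -0.0011836313923452302
tip [549.049  54.062  69.289]
t16 [196, 250, 508, 585, 592, 596, 603, 645, 673, 679, 679, 679, 679, 679, 679, 679, 679, 673, 611, 642, 676, 531, 405, 388, 385, 384, 387, 381, 379, 386]
t17 [192, 263, 564, 666, 679, 679, 679, 680, 680, 680, 680, 682, 677, 648, 651, 678, 567, 428, 392, 378, 371, 369, 366, 367, 373, 384, 389, 378, 382, 384]
t18 [194, 279, 607, 676, 681, 681, 681, 681, 683, 682, 681, 669, 681, 624, 470, 400, 386, 357, 339, 346, 362, 373, 368, 366, 374, 386, 390, 382, 379, 387]
t19 [194, 280, 610, 677, 682, 682, 676, 609, 645, 678, 539, 409, 391, 389, 381, 361, 336, 330, 339, 347, 363, 372, 369, 368, 373, 388, 391, 384, 383, 386]
t20 [192, 278, 610, 670, 613, 634, 681, 597, 450, 398, 391, 386, 375, 368, 367, 361, 339, 332, 339, 348, 365, 371, 368, 367, 374, 387, 394, 384, 380, 389]
```

View pics/t20z.png

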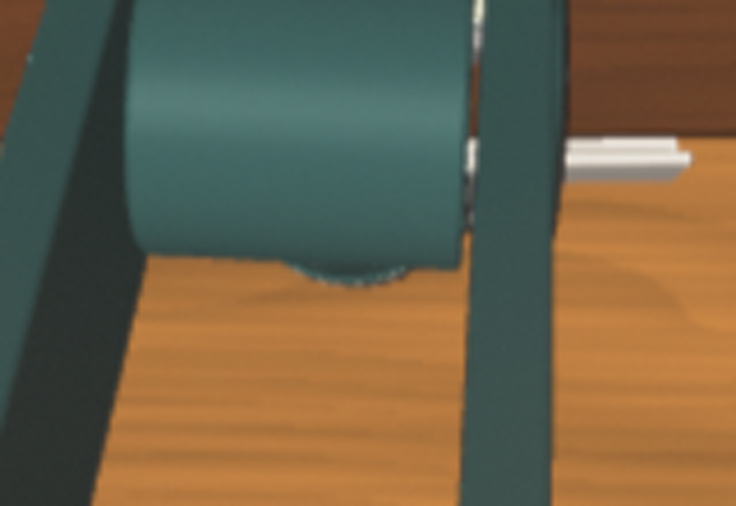

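```bash
python3 - <<'E'
import cv2,numpy as np
from h import *; load()
yw=.0325
for n in("t13","t15","t16","t17","t18","t19","t20"):
  b=cv2.imread(f"pics/{n}.png").astype(int).sum(2); col=b[208:290,350]
  i=np.where(col>640)[0].max(); f=i+(col[i]-530)/(col[i]-col[i+1]) 
  q=onz("top",350,208+f,88); print(n,round(208+f,2),-((q[0]-577.3)*np.cos(yw)+(q[1]-55.5)*np.sin(yw))-10)
E
```

```text
t13 269.72 106.47927101523085
t15 261.84 90.89688529956962
t16 229.01 24.968598782075084
t17 224.33 15.457798719340666
t18 222.65 12.022503804634734
t19 218.06 2.6504643702141077
t20 215.8 -1.9958557172923044
```

>>> {"op": "carry_out", "data": {
  "rows": [
    [[0,0,-0.3,0,0,0,-1],[0,0,-0.6,0,0,0,-1],[0,0,-0.8,0,0,0,-1],[0,0,-1,0,0,0,-1],[0,0,-1,0,0,0,-1],[-0.5,0,-0.8,0,0,0,-1],[-1,0,-0.4,0,0,0,-1],[-1,0,0,0,0,0,-1]]
  ]
}}

```text
clock: 20.95
position: [421.4, 50.0, 303.3]
eef_rot: [0.711, -0.012, 0.703, 0.011]
wrist_force: [1.0, -0.1, -0.5]
gripper_width: -0.3
```

```bash
python3 pl.py 543.5 54 243 1.603;python3 cap.py top t21; python3 cap.py scene s21; python3 - <<'E'
import cv2,numpy as np
from h import *; load()
a=cv2.imread("pics/t21.png"); cv2.imwrite("pics/t21z.png",cv2.resize(a[70:290,145:445],None,fx=2.6,fy=2.6,interpolation=cv2.INTER_CUBIC))
yw=.0325
for n in("t13","t20","t21"):
  b=cv2.imread(f"pics/{n}.png").astype(int).sum(2)
  print(b[208:225,350])
  for c in(348,350,356):
    col=b[208:290,c]
    i=np.where(col>640)[0].max(); f=i+(col[i]-530)/(col[i]-col[i+1]) 
    q=onz("top",c,208+f,88); print(n,round(208+f,2),-((q[0]-577.3)*np.cos(yw)+(q[1]-55.5)*np.sin(yw))-10)
E
```

```text
20.95 [421.407  49.98  303.258] -0.28011955980240427 [ 1.037 -0.123 -0.487] [-0.045  0.242  1.999 -0.001  0.889 -1.648]
[2.468 0.003 4.858] [0.008 0.118 0.014] 1.603762985590441 -0.0007629855904409677
tip [423.449  49.802 130.27 ]
[198 270 572 649 654 654 654 650 614 580 569 568 568 571 573 575 577]
t13 269.76 106.52316515621716
t13 269.72 106.47927101523085
t13 269.72 106.6069794904541
[192 278 610 670 613 634 681 597 450 398 391 386 375 368 367 361 339]
t20 215.86 -1.8895575135945784
t20 215.8 -1.9958557172923044
t20 215.49 -2.5362892254876233
[190 274 590 659 595 615 667 577 434 386 381 373 364 358 356 353 328]
t21 215.54 -2.5558919154252067
t21 215.52 -2.560782933978695
t21 215.27 -2.990837025748828
```

View pics/t21z.png

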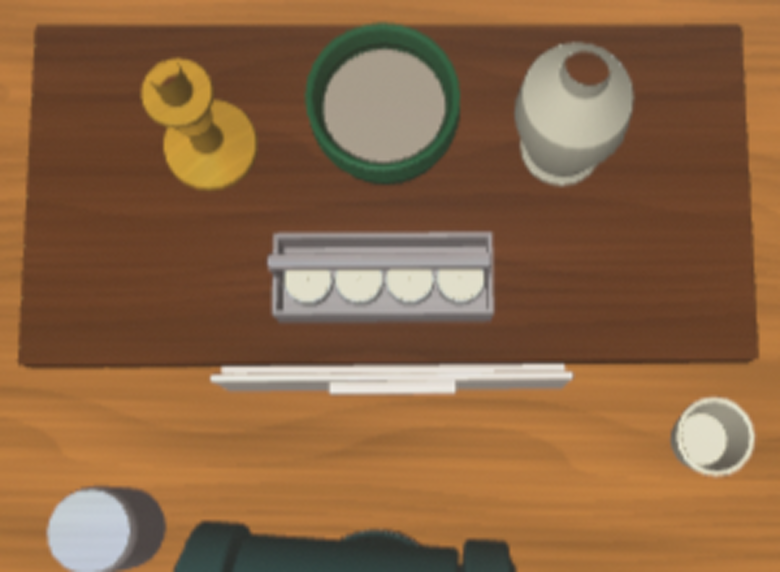

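View pics/s21.png

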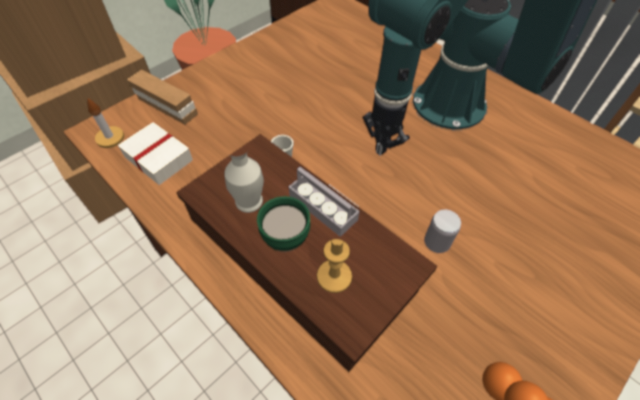

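```bash
python3 -c "
from workcell import manip
print(manip.job_done())"
```

```text
the job is handed in; nothing more can be done
None
```

The tin is out of the bin and standing on the step in front of the bowl, the bin is shut, and I've handed the job in at about 21 s of the 67 s.

- **Freeing the tin:** I gripped it by its handle bar, turned it about 27° square while it was still down in the bin, and lifted it straight out. No reading went above about 1 N during the turn, and only the tin's own weight (about 4 N) showed on the lift.
- **Placing it:** The last top image shows it standing parallel to the edge. It is about 33 mm back from the front edge and about 27 mm from the bowl. It sits about 2 mm left of the bowl's centre line, which is within the camera error. Setting it down briefly pressed with about 32 N, because small downward steps had not shown a clear contact.
- **Shutting the bin:** I pushed on the pull ledge. The force peaked at about 14 N, then fell to about zero as the catch took over. The top camera shows about 109 mm of travel from the 110 mm start, and the bin stayed shut after I backed the arm away.
- **Disagreement in the bin check:** The absolute camera reading of how far it is open came out 2 to 3 mm past shut. I put that down to calibration and relied on the travel and the force instead.
- **Other objects:** The bowl, vase, candlestick, cup and canister look unmoved in the last images. The arm was touching nothing when I handed in.

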